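# Clamp a fired glaze test bar with the torque-limiting cap

### The job

Lay the fired test bar flat on the green clamping jig's bed and slide it under the screw foot, gently, until its end is fully home against the steel end stop. Then turn the orange torque-limiting cap clockwise until the foot grips the bar and the cap's clutch slips, and stop after about an eighth of a turn of slip (never beyond a quarter turn), turning only the cap and never the metal thimble under it. Leave the bar clamped and home, let go of everything, and leave the pots and the spatula alone.

Things in the scene. Friction and masses are not known exactly. Their poses are not given: they have to be found in the camera images.
- bar_center (a point): centre of the loose bar: fired clay, 160 x 40 x 20 mm, about 0.22 kg, buff with three glaze bands on top (blue, green, white). It lies flat on the table, either end may go in first. Axes: x along its length, y across its 40 mm width, z up. Grasp across the width.
- seat (a point): middle of the lower edge of the end stop's face, at the height of the bed's top (20 mm above the table). Fixed. Axes are the jig's: x is the way the bar is slid, from the open end to the stop; z up. The stop face is at x = 0: when home the bar's centre is at x = -80 mm here, y = 0, z = 10 mm. The screw axis stands at x = -30 mm.
- foot: the clamp's round rubber-faced foot, 24 mm diameter, origin at the middle of its underside. It starts 4.5 to 9.5 mm above where the top of the seated bar will be and comes down 3.5 mm per radian of clockwise turn, without turning. The clutch limits its grip on the bar to about 26 N; the screw then holds by itself.
- cap_grip (a point): middle of the orange torque-limiting cap, on the vertical screw axis: round, 30 mm diameter, 42 mm tall (21 mm up and down from here), white stripe. It stays at this height. Turned clockwise seen from above it takes the thimble along (0.11 N m) for 1.3 to 2.8 rad until the foot is hard on the bar; then it slips on it at 0.20 N m. Turned anticlockwise it takes the thimble back.
- cap (a joint): slip of the clutch: angle of the cap relative to the thimble (rad), 0 at the start, grows as the cap slips clockwise; it does not change while cap and thimble turn together.
- cup: bystander: dark clay cup, 72 mm wide, 75 mm tall, origin at the middle of its underside. Leave alone.
- bowl: bystander: brown clay bowl, 100 mm wide, 50 mm tall, origin at the middle of its underside. Leave alone.
- vase: bystander: buff vase, 80 mm wide, 92 mm tall, origin at the middle of its underside. Leave alone.
- trimmer: bystander: spatula, 200 mm long, lying on the table, x along its length. Leave alone.
- jig: the fixed green clamping jig; origin on the table under the screw axis, axes as seat. Flat bed 100 mm wide, top 20 mm above the table, from x = -115 to +75 mm; the bar may stick out past its open end. Over it an arm (underside 60 mm above the bed, out to x = -26 mm, 48 mm wide) carries the screw; its column stands beyond the stop.
- mouth (a point): point on the bed's top at the open mouth of the guide rails, midway between them, 90 mm before the stop (axes as seat, distances from there). Two aluminium guide rails run along the bed, 12 mm high, 44 mm apart (2 mm play each side of the bar), from the stop to x = -65 mm, with flared mouths out to about x = -90 mm. Lower the bar with its leading end at about x = -80 mm or less, then slide.
- thimble: the metal thimble right under the cap, 44 mm diameter, 20 mm tall, red mark; origin at the middle of its underside, its top is 23 mm below the cap's middle. Turning it directly by-passes the clutch: keep the fingers off it.
Things that resemble listed ones, but are neither listed nor needed, are in the scene too. There is more than one size of the jig; the one meant has the size given above. Leave any turquoise look-alike of the part that bears bar_center alone.

How it is judged:
On the way, in this order (a step that is already met when the one before it is completed fails the run):
1. the bar lies flat on the bed under the foot, its end home against the stop (within 3 mm), not yet clamped (x of bar_center in the frame of seat between -0.083 and -0.077 m and z of bar_center in the frame of seat below 0.0125 m and angle between the x axis of bar_center and the x axis of seat, either way round below 0.07 rad and contact force between foot and bar below 5 N), for 0.1 s.
2. the foot grips the bar and the clutch has slipped at least 0.35 rad (value of joint cap above 0.35 rad and contact force between foot and bar above 10 N), for 0.1 s.
At the end, for the whole second after the job is handed in: The bar lies flat and still on the bed, straight within 0.07 rad and home within 3 mm of the stop, gripped by the foot with more than 10 N, the clutch slipped by 0.35 to 1.6 rad in all (all of step 2 and x of bar_center in the frame of seat between -0.083 and -0.077 m and z of bar_center in the frame of seat below 0.0125 m and angle between the x axis of bar_center and the x axis of seat, either way round below 0.07 rad and value of joint cap below 1.6 rad and linear speed of bar below 0.01 m/s); the robot touches nothing.
It fails at once if the bar is crushed: foot on bar above 50 N (tightened past the clutch) (contact force between foot and bar above 50 N).
It fails at once if the bar is rammed into the end stop with more than 35 N (contact force between bar and jig_c0 above 35 N).
It fails at once if the clutch is run on beyond a quarter turn of slip (1.6 rad) (value of joint cap above 1.6 rad).
It fails at once if the metal thimble is gripped or pressed (fingers on it above 8 N) (contact force between the fingers and thimble_c0 above 8 N).
It fails at once if a bystander is pushed about or tipped (distance of any of cup, bowl, vase, trimmer from where it was at the start of the episode above 0.03 m).
It also fails if it takes over 72 s, if anything falls off the work surface, if the arm or the gripper's body presses on something with over 40 N, if the wrist force passes 120 N, or if a joint passes its speed limit or range.

### The arm

A 7-joint arm with a two-finger parallel gripper is mounted at the origin on the work surface. World frame = base frame: x ahead of the robot, y to its left, z up, the work surface at z = 0. Lengths are in m, angles in rad, forces in N, time in s.
With the tool pointing down it reaches from about 0.425 to 0.875 m from the base axis. Payload 4.7 kg.
Tool frame: the origin (TCP) lies between the finger pads; the fingertips stand 25 mm ahead of it and the grasp point (between the pads) lies 6 mm ahead of it; z points along the fingers, y is the direction in which the jaws open and shut (so a half turn about z gives the same grasp; the last joint's range is limited). The gripper opens to 85 mm and grips with 20 to 120 N. Pads are 22 mm wide; open, the fingers measure 114 mm over their backs; the gripper's body (76 mm by 85 mm) begins 54 mm behind the grasp point. The pads swing forward as they close: fully open they stand 13 mm farther back than shut.
Start: joints at [1.332, 0.321, -0.07, 1.45, 0.023, 1.371, -0.057], TCP at [0.163, -0.629, 0.256] pointing down, gripper open.
Joint ranges: [-2.86, 2.86], [-0.3, 2.09], [-1.38, 1.24], [0.06, 2.45], [-1.56, 4.7], [0.09, 2.05], [-2.69, 2.69]. Speed limits (rad/s): [2.57, 2.57, 3.14, 3.14, 3.14, 3.14, 3.14].

### API

Orientations are given as a unit quaternion [x, y, z, w].
In Python, from bench import robot, viewer, order, finder gives the robot as it stands.
- The arm moves only by the shell command python3 -m crank 'ROWS' [OPENING]. ROWS is JSON, a list that holds one entry, the list of rows, each a list of 6 numbers: the shift along the tool's x, y, z in cm, then the turn, a rotation vector about the tool's x, y, z in degrees. A call has exactly 5 rows; each row is the pose to reach, as a shift and turn from the pose commanded when the call began, along the tool's axes at that moment; what a row does not reach only later rows make up. A row lasts 1/12 s, in which the tool goes at most 41.7 mm and 7.16 degrees, less where a joint would pass 70% of its speed; a pose out of reach is approached as far as the arm can. A call with a gripper value outside its range is refused whole. OPENING is the finger opening in cm, from 0 to 8.54, set as the call begins (- or left out, the last holds). The fingers move at their own pace and stop on an object; the grip force is fixed at half the most. Time passes only in rows, so rows that repeat a pose let the fingers close, or fill a call up. It gives the time, the measured TCP pose, the force and the opening at its end, in the units of the state.
- robot.read_state(): the state, without advancing time (a new reading comes with each control period).
- viewer.snapshot(name): name is "scene" or "top" or "wrist"; returns the picture (420x560x3 uint8, blue, green, red); there is no depth.
- viewer.get_calibration(name): a dict with "fovy" (degrees; the focal length in pixels is half the picture's height over the tangent of half this angle, whatever the lens; pixels are square), "cx", "cy" (the principal point, pixels), "eye" and "rotation" of the camera in the world; the wrist camera has in their place "hand_eye" (4x4, takes a point from camera to tool coordinates, whose origin is the TCP and whose axes are the flange's). Camera axes: x right, y down, z forward; pixel columns grow to the right and rows downward; lengths in m; the calibration is good to about 2 mm. The wrist camera is an equidistant fisheye: a pixel r from the principal point sees the ray r / f radians off the axis. A picture is of the moment at which its call begins: read the wrist's pose just before it. get_calibration takes no time and is no camera call.
- order.close_job(): hands the job in, once; it reports no verdict.
Trained networks look in the newest picture that a camera, given by its name, has taken for a name from the list of things; names that differ only in an ending like _2 or _b are one class to them, and where a whole thing is asked for, a point or a joint stands for the part that bears it (a point fixed in the world has none). Each returns a list of dicts, best first, with "p" (0 to 1); they miss things now and then, are a little off and sometimes report something else, mostly with a low value. They report only what shows in the picture. A call takes as long as a camera call. They do not tell look-alikes from the thing itself.
- finder.trace(camera, query): "pixels" (420x560 bool, what is visible of it) and "pixel" ([column, row] in pixels, amid what is visible of it).
The state is a dict: "clock": time; "q": joint angles; "joint_velocities": joint speeds; "effort": joint torques, N m; "tool_pos": TCP position; "tool_rot": TCP orientation; "force": force on the tool from outside, world axes, zero at the start; "moment": the same for the moment, N m; "opening": finger opening in m.
Only numpy, scipy, OpenCV 4.12 (cv2) and the standard library are available. Lean on these libraries where they do the work, as an engineer would, in place of code of your own. Each camera call takes 0.05 s, during which the arm holds its last target.

## Working session

There is one attempt and no reset: what is moved stays moved. The work goes in short steps, Python scripts to look and compute and a shell command to move; the robot and the scene stay as the last step left them, time stands still between calls to the robot, and variables do not carry over. Pictures are saved under pics/ and viewed, and the job is handed in when it is done.

```bash
ls; mkdir -p pics; python3 - <<'E'
from bench import robot, viewer
import cv2
for n in ["scene","top","wrist"]:
    im=viewer.snapshot(n); cv2.imwrite(f"pics/{n}0.png",im)
    print(n,viewer.get_calibration(n))
print(robot.read_state())
E
```

```text
pics
scene {'fovy': 47.59282591645425, 'cx': 279.50701851139263, 'cy': 217.6690320810392, 'eye': array([ 1.75368468, -0.26805724,  0.93704855]), 'rotation': array([ 0.65186767,  0.59884113, -0.31082073, -0.34619116])}
top {'fovy': 51.91762824897543, 'cx': 286.0540126945918, 'cy': 210.5271966203095, 'eye': array([ 0.32870401, -0.14807631,  1.31047155]), 'rotation': array([ 0.70674995, -0.70071696,  0.0701383 , -0.06768218])}
wrist {'fovy': 65.70646984690485, 'cx': 276.1308431522043, 'cy': 207.15336535643775, 'hand_eye': array([[ 3.46361910e-05, -9.55503092e-01, -2.94981085e-01,
         7.73830573e-02],
       [ 9.99999392e-01, -2.91979500e-04,  1.06319863e-03,
         1.01119093e-04],
       [-1.10201801e-03, -2.94980942e-01,  9.55502501e-01,
        -1.17299743e-01],
       [ 0.00000000e+00,  0.00000000e+00,  0.00000000e+00,
         1.00000000e+00]])}
{'clock': 0.15, 'q': array([ 1.3321157 ,  0.32166618, -0.07006699,  1.45140053,  0.02258616,
        1.37080253, -0.05690424]), 'joint_velocities': array([ 0.00021221, -0.00208997,  0.00079583, -0.0045068 , -0.00012513,
        0.00109719,  0.0004052 ]), 'effort': array([ 2.44733919e-04, -4.94096446e+01, -3.82697331e-01, -3.14685023e+01,
        1.30028219e-02,  8.29405995e-03, -6.43509361e-05]), 'tool_pos': array([ 0.16242145, -0.62899491,  0.25546296]), 'tool_rot': array([ 9.92023055e-01,  1.26054366e-01, -1.32868347e-04, -7.33269947e-04]), 'force': array([0.69501604, 0.31585717, 0.68377657]), 'moment': array([-0.05826283, -0.0067168 ,  0.01863942]), 'opening': 0.08535631081083755}
```

View pics/scene0.png

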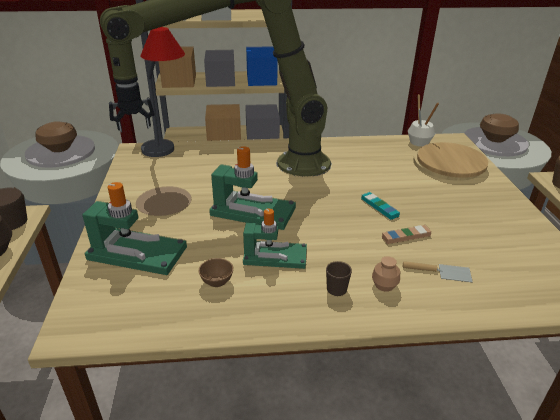

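View pics/top0.png

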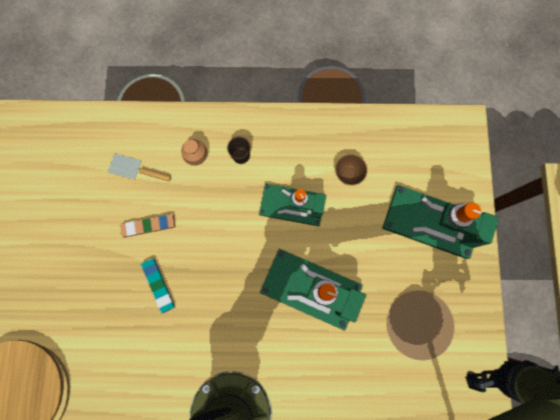

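View pics/wrist0.png

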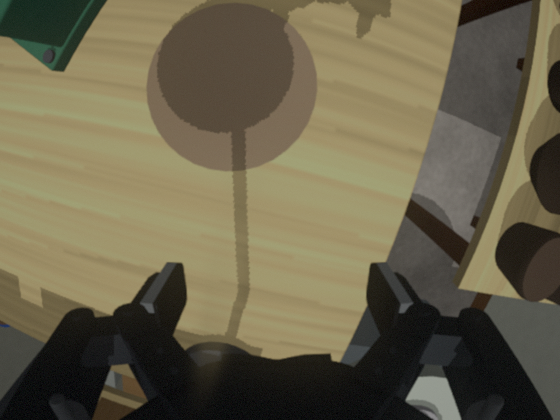

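```bash
cat > h.py <<'E'
import numpy as np, cv2
from scipy.spatial.transform import Rotation as R
from bench import robot, viewer, order, finder
H,W=420,560
def cam(n):
    c=viewer.get_calibration(n); f=H/2/np.tan(np.radians(c['fovy'])/2)
    return c,f
def pose(c,st=None):
    if 'eye' in c: return np.array(c['eye']),R.from_quat(c['rotation']).as_matrix()
    st=st or robot.read_state(); Rt=R.from_quat(st['tool_rot']).as_matrix(); T=c['hand_eye']
    return np.array(st['tool_pos'])+Rt@T[:3,3],Rt@T[:3,:3]
def ray(n,px,st=None):
    c,f=cam(n); e,Rm=pose(c,st); u=np.array([px[0]-c['cx'],px[1]-c['cy']])
    if 'hand_eye' in c:
        r=np.hypot(*u);th=r/f; d=np.array([*(u/max(r,1e-9)*np.sin(th)),np.cos(th)])
    else: d=np.array([u[0]/f,u[1]/f,1.])
    d=Rm@d; return e,d/np.linalg.norm(d)
def onz(n,px,z,st=None):
    e,d=ray(n,px,st); return e+d*(z-e[2])/d[2]
def proj(n,P,st=None):
    c,f=cam(n); e,Rm=pose(c,st); p=Rm.T@(np.array(P)-e)
    if 'hand_eye' in c:
        r=np.hypot(p[0],p[1]);th=np.arctan2(r,p[2]); return np.array([c['cx'],c['cy']])+f*th*p[:2]/max(r,1e-9)
    return np.array([c['cx']+f*p[0]/p[2],c['cy']+f*p[1]/p[2]])
def tri(rays):
    A=np.zeros((3,3));b=np.zeros(3)
    for e,d in rays:
        M=np.eye(3)-np.outer(d,d);A+=M;b+=M@e
    return np.linalg.solve(A,b)
E
python3 - <<'E'
from h import *
for n in ["top","scene"]:
    im=cv2.imread(f"pics/{n}0.png")
    if n=="top": c=im[160:250,90:370]
    else: c=im[170:310,190:490]
    cv2.imwrite(f"pics/{n}_crop.png",cv2.resize(c,None,fx=2.6,fy=2.6,interpolation=cv2.INTER_CUBIC))
for n in ["top","scene"]:
    for q in ["jig","cap_grip","bar_center","foot"]:
        for r in finder.trace(n,q):
            m=r['pixels'].astype(np.uint8)
            ys,xs=np.nonzero(m)
            print(n,q,round(r['p'],2),np.round(r['pixel'],1),m.sum(),[int(v) for v in (xs.min(),xs.max(),ys.min(),ys.max())], np.round(cv2.minAreaRect(np.c_[xs,ys].astype(np.float32))[0:2],1).tolist())
E
```

```text
top jig 0.97 [292.  204.8] 2058 [259, 327, 184, 225] [[292.8, 204.4], [64.1, 33.3]]
top jig 0.85 [436.8 221.4] 4938 [384, 497, 185, 257] [[441.5, 220.7], [108.1, 54.1]]
top jig 0.8 [314.6 291.6] 4809 [261, 365, 249, 329] [[314.6, 290.0], [100.5, 50.0]]
top cap_grip 0.9 [467.5 208.8] 349 [457, 481, 203, 221] [[468.7, 212.4], [17.0, 24.1]]
top cap_grip 0.74 [329.  292.2] 228 [319, 335, 284, 300] [[327.0, 292.0], [16.0, 16.0]]
top cap_grip 0.69 [238.8 151.3] 519 [227, 250, 137, 163] [[238.5, 150.0], [26.0, 23.0]]
top bar_center 0.76 [144.6 223.8] 780 [121, 175, 214, 237] [[147.9, 225.0], [15.3, 54.7]]
top bar_center 0.61 [303.2 198.2] 240 [291, 308, 189, 206] [[300.0, 197.5], [16.3, 16.3]]
top bar_center 0.59 [157.7 285.4] 799 [142, 174, 258, 312] [[157.7, 285.1], [54.6, 15.4]]
scene jig 0.89 [267.4 245.6] 2356 [243, 306, 208, 268] [[274.7, 237.9], [64.1, 58.8]]
scene jig 0.88 [242.7 196.8] 3531 [209, 296, 145, 228] [[245.5, 200.1], [91.3, 73.5]]
scene jig 0.88 [121.4 240.7] 4948 [83, 186, 182, 274] [[126.7, 241.1], [102.8, 78.5]]
scene cap_grip 0.83 [121.9 194.6] 383 [108, 125, 182, 206] [[116.5, 194.0], [24.0, 17.0]]
scene cap_grip 0.68 [242.8 155.5] 260 [237, 249, 146, 167] [[243.0, 156.5], [21.0, 12.0]]
scene cap_grip 0.43 [268.9 214.7] 159 [264, 273, 209, 225] [[268.5, 217.0], [16.0, 9.0]]
scene bar_center 0.75 [406.5 229.1] 574 [382, 430, 225, 243] [[406.1, 233.8], [12.9, 48.4]]
scene bar_center 0.57 [380.9 204.5] 456 [362, 399, 192, 218] [[380.6, 205.4], [41.3, 12.2]]
scene foot 0.6 [245.6 191.7] 44 [241, 248, 188, 194] [[244.5, 191.0], [6.0, 7.0]]
scene foot 0.4 [266.9 244.1] 41 [265, 272, 240, 246] [[268.5, 243.0], [6.4, 6.4]]
```

View pics/top_crop.png

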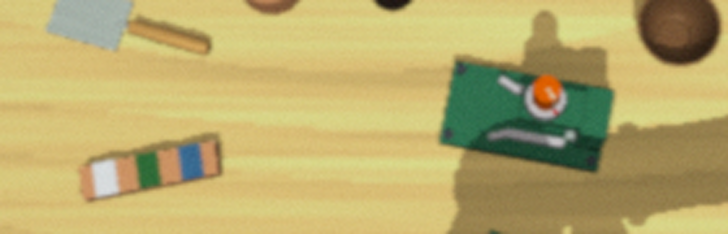

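View pics/scene_crop.png

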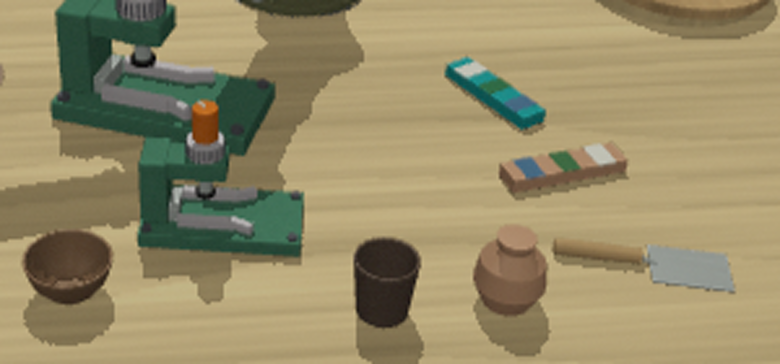

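```bash
python3 - <<'E'
from h import *
C=[(265.8,182.3),(259.2,214.2),(320,225.4),(325.8,194.6)]
P=[onz("top",c,0.02) for c in C]
print(np.round(P,4)); print([np.linalg.norm(P[i]-P[(i+1)%4]).round(4) for i in range(4)])
m=np.mean(P,0); ax=((P[2]+P[3])-(P[0]+P[1])); ax/=np.linalg.norm(ax); print("ctr",m,"yaw",np.degrees(np.arctan2(ax[1],ax[0])))
# jig origin from bed centre (-20mm)
o=m+0.02*ax; print("screw",o)
t=tri([ray("top",(299.5,197)),ray("scene",(268.5,216.5))]);print("cap tri",t)
for r in [ (148,225)]:
  print("bar top z.02",onz("top",(147.9,225),.02), onz("scene",(406.1,233.8),.012))
for q in ["bar_center"]:
  viewer.snapshot("top"); 
  for r in finder.trace("top",q):
    ys,xs=np.nonzero(r['pixels']); b=cv2.boxPoints(cv2.minAreaRect(np.c_[xs,ys].astype(np.float32)))
    Q=np.array([onz("top",x,0.015) for x in b]); e=Q[1]-Q[0],Q[2]-Q[1]
    print(r['p'],Q.mean(0).round(4),[np.linalg.norm(v).round(4) for v in e],[np.degrees(np.arctan2(v[1],v[0])).round(1) for v in e])
for q in ["cup","bowl","vase","trimmer"]:
  for r in finder.trace("top",q)[:2]:
    print(q,round(r['p'],2),r['pixel'],onz("top",r['pixel'],0.02).round(3))
s=robot.read_state();print(R.from_quat(s['tool_rot']).as_matrix().round(3))
E
```

```text
[[ 0.6722 -0.0882  0.02  ]
 [ 0.5718 -0.0699  0.02  ]
 [ 0.5389 -0.2548  0.02  ]
 [ 0.6349 -0.2733  0.02  ]]
[np.float64(0.1021), np.float64(0.1878), np.float64(0.0978), np.float64(0.1888)]
ctr [ 0.60443696 -0.17154085  0.02      ] yaw -100.74591804440745
screw [ 0.60070788 -0.19119013  0.02      ]
cap tri [ 0.59802742 -0.1887113   0.14354847]
bar top z.02 [0.53550139 0.26605602 0.02      ] [0.54072048 0.26648638 0.012     ]
0.73 [0.3553 0.2264 0.015 ] [np.float64(0.0461), np.float64(0.1648)] [np.float64(-64.6), np.float64(-152.4)]
0.72 [0.5354 0.2675 0.015 ] [np.float64(0.1652), np.float64(0.0459)] [np.float64(-77.8), np.float64(-165.7)]
cup 0.84 [237.7, 153.4] [0.765 0.001 0.02 ]
bowl 0.88 [351.6, 170.4] [ 0.713 -0.354  0.02 ]
vase 0.95 [192.7, 154.1] [0.761 0.142 0.02 ]
trimmer 0.88 [127.6, 168.9] [0.711 0.341 0.02 ]
[[ 0.968  0.25  -0.   ]
 [ 0.25  -0.968 -0.   ]
 [-0.     0.    -1.   ]]
```

```bash
cat >> h.py <<'E'
def go(xyz,psi,st=None):
    st=st or robot.read_state(); Rt=R.from_quat(st['tool_rot']).as_matrix()
    c,s=np.cos(np.radians(psi)),np.sin(np.radians(psi))
    Rg=np.array([[c,s,0],[s,-c,0],[0,0,-1.]])
    d=Rt.T@(np.array(xyz)-st['tool_pos'])*100; rv=np.degrees(R.from_matrix(Rt.T@Rg).as_rotvec())
    print("go",np.round(d,2),np.round(rv,2))
def stt():
    s=robot.read_state(); Rt=R.from_quat(s['tool_rot']).as_matrix()
    print(round(s['clock'],2),'pos',s['tool_pos'].round(4),'psi',np.degrees(np.arctan2(Rt[1,0],Rt[0,0])).round(2),'tilt',Rt[2,:2].round(4),'F',s['force'].round(2),'M',s['moment'].round(3),'op',round(s['opening'],4),'q',s['q'].round(2))
    return s
E
python3 - <<'E'
from h import *
go((0.40,-0.42,0.40),50); go((0.55,-0.1,0.38),80)
E
```

```text
go [ 28.23 -14.33 -14.37] [ 0.000e+00  1.000e-02 -3.552e+01]
go [ 50.75 -41.56 -12.37] [ 0.000e+00  1.000e-02 -6.552e+01]
```

```bash
python3 -m crank '[[[3,-1,-3,0,0,-7],[6,-3,-6,0,0,-14],[9,-5,-9,0,0,-21],[12,-7,-12,0,0,-28],[15,-9,-14,0,0,-35]]]' 8.54; python3 -c "
from h import *
stt();go((0.55,-0.1,0.38),85)"
```

```text
clock: 1.27
tool_pos: [0.2761, -0.5147, 0.3895]
tool_rot: [0.907, 0.421, -0.0, 0.001]
force: [0.4, -0.2, 0.1]
opening: 0.0858
1.27 pos [ 0.2761 -0.5147  0.3895] psi 49.76 tilt [-0.0013  0.0017] F [ 0.39 -0.2   0.08] M [-0.036 -0.089 -0.001] op 0.0858 q [ 1.22  0.16 -0.22  1.39  0.04  1.59  0.3 ]
go [49.35 -5.88  0.88] [  0.07   0.1  -35.24]
```

```bash
python3 -m crank '[[[4,-0.5,0,0,0,-4],[8,-1,0,0,0,-8],[12,-1.5,0,0,0,-12],[16,-2,0,0,0,-16],[20,-2.5,0,0,0,-20]]]'; python3 -m crank '[[[4,0,0,0,0,-3],[8,0,0,0,0,-6],[12,0.5,0,0,0,-9],[16,1,0,0,0,-12],[20,1.5,0,0,0,-15]]]';python3 -c "
from h import *
stt();go((0.52,0.23,0.25),102.2)"
```

```text
clock: 1.68
tool_pos: [0.3874, -0.3452, 0.3876]
tool_rot: [0.821, 0.571, -0.0, 0.0]
force: [0.7, -0.7, 1.2]
opening: 0.0856
clock: 2.1
tool_pos: [0.4712, -0.1631, 0.3877]
tool_rot: [0.74, 0.673, -0.0, 0.001]
force: [0.9, 0.3, -0.5]
opening: 0.0853
2.1 pos [ 0.4712 -0.1631  0.3877] psi 84.61 tilt [-0.0012  0.0009] F [ 0.93  0.26 -0.48] M [-0.088 -0.02   0.006] op 0.0853 q [ 0.88 -0.02 -0.58  1.57 -0.01  1.58  0.2 ]
go [39.61  1.16 13.73] [  0.04   0.08 -17.59]
```

```bash
python3 -m crank '[[[4,0,1,0,0,-2],[8,0,2,0,0,-4],[12,0.5,3,0,0,-6],[16,0.5,4,0,0,-8],[20,0.5,5,0,0,-9]]]'; python3 -m crank '[[[4,-0.5,1.5,0,0,-2],[8,-1,3,0,0,-4],[12,-1.5,5,0,0,-6],[15,-2,7,0,0,-8],[18,-2.5,8.5,0,0,-9]]]';python3 - <<'E'
from h import *
s=stt();im=viewer.snapshot("wrist");cv2.imwrite("pics/w1.png",im)
for r in finder.trace("wrist","bar_center"):
    ys,xs=np.nonzero(r['pixels']); h=cv2.convexHull(np.c_[xs,ys].astype(np.int32))[:,0]
    Q=np.array([onz("wrist",x,0.02,s)[:2] for x in h],np.float32); rc=cv2.minAreaRect(Q*1000); print(round(r['p'],2),r['pixel'],rc)
E
```

```text
clock: 2.52
tool_pos: [0.4949, 0.0355, 0.3371]
tool_rot: [0.685, 0.729, 0.0, 0.001]
force: [1.3, 0.1, -0.3]
opening: 0.0853
clock: 2.93
tool_pos: [0.4576, 0.214, 0.2511]
tool_rot: [0.625, 0.781, -0.0, 0.0]
force: [-1.3, 0.5, -0.3]
opening: 0.0854
2.93 pos [0.4576 0.214  0.2511] psi 102.66 tilt [-0.0006  0.0001] F [-1.28  0.47 -0.32] M [-0.014  0.046  0.032] op 0.0854 q [ 0.47  0.08 -1.    1.78  0.07  1.32 -0.32]
0.95 [196.1, 148.4] ((359.9877014160156, 227.74819946289062), (160.33506774902344, 40.94334411621094), 26.54372787475586)
0.84 [354.4, 143.7] ((536.6658935546875, 268.9345703125), (44.74783706665039, 157.93679809570312), 11.626669883728027)
```

View pics/w1.png

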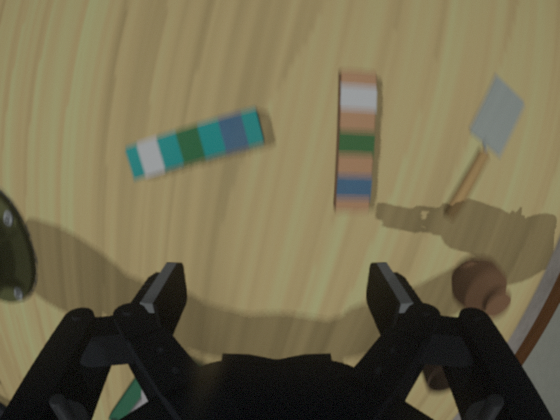

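```bash
python3 -c "
from h import *
stt();go((0.529,0.290,0.16),101.6)"
```

```text
3.03 pos [0.4551 0.2173 0.2503] psi 103.09 tilt [ 0.0024 -0.0036] F [ 0.04 -0.2  -0.64] M [0.016 0.034 0.   ] op 0.0853 q [ 0.47  0.08 -1.    1.78  0.07  1.32 -0.32]
go [5.39 8.88 9.01] [-0.21 -0.13  1.49]
```

```bash
python3 -m crank '[[[1.5,2.5,2.5,-0.2,-0.1,0.5],[3,5,5,-0.2,-0.1,1],[4.5,7,7,-0.2,-0.1,1.5],[5.4,8.9,9,-0.2,-0.1,1.5],[5.4,8.9,9,-0.2,-0.1,1.5]]]';python3 - <<'E'
from h import *
s=stt();im=viewer.snapshot("wrist");cv2.imwrite("pics/w2.png",im)
for r in finder.trace("wrist","bar_center"):
    ys,xs=np.nonzero(r['pixels']); h=cv2.convexHull(np.c_[xs,ys].astype(np.int32))[:,0]
    Q=np.array([onz("wrist",x,0.02,s)[:2] for x in h],np.float32); rc=cv2.minAreaRect(Q*1000); print(round(r['p'],2),r['pixel'],rc)
E
```

```text
clock: 3.45
tool_pos: [0.5347, 0.2839, 0.1572]
tool_rot: [0.636, 0.772, -0.001, -0.001]
force: [-0.3, -2.3, -0.2]
opening: 0.0855
3.45 pos [0.5347 0.2839 0.1572] psi 100.99 tilt [-0.     -0.0029] F [-0.34 -2.3  -0.22] M [-0.026  0.082  0.019] op 0.0855 q [ 0.21  0.45 -0.93  1.66  0.38  1.23 -0.62]
0.9 [273.3, 206.6] ((538.0496215820312, 270.1953430175781), (41.974361419677734, 159.76589965820312), 11.683104515075684)
0.84 [99.9, 220.6] ((363.365966796875, 230.5941162109375), (168.1480712890625, 41.78904342651367), 27.001079559326172)
```

View pics/w2.png

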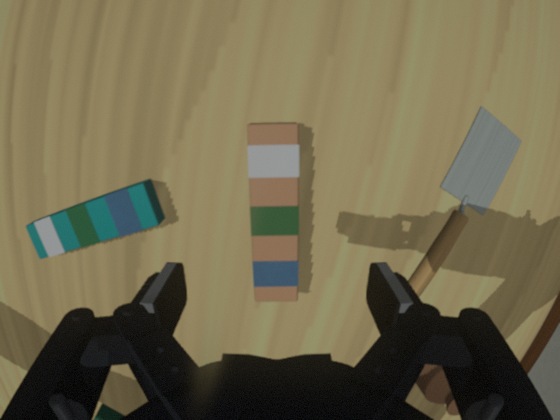

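```bash
python3 -c "
from h import *
stt();go((0.528,0.319,0.070),101.7);go((0.528,0.319,0.030),101.7)"
```

```text
3.55 pos [0.5341 0.2833 0.1611] psi 100.98 tilt [-0.0014  0.0005] F [-0.4   0.43  0.45] M [ 0.024  0.047 -0.001] op 0.0855 q [ 0.21  0.44 -0.94  1.66  0.38  1.23 -0.62]
go [3.63 0.07 9.11] [ 0.03  0.08 -0.72]
go [ 3.64  0.07 13.11] [ 0.03  0.08 -0.72]
```

```bash
python3 -m crank '[[[1.5,0,3,0,0,-0.7],[3,0,6,0,0,-0.7],[3.6,0.1,9,0,0,-0.7],[3.6,0.1,10,0,0,-0.7],[3.6,0.1,10,0,0,-0.7]]]';python3 -c "
from h import *
s=stt();go((0.528,0.319,0.030),101.7)
im=viewer.snapshot('wrist');cv2.imwrite('pics/w3.png',im)"
```

```text
clock: 3.97
tool_pos: [0.5278, 0.3171, 0.061]
tool_rot: [0.632, 0.775, -0.001, 0.002]
force: [-0.4, -0.4, -0.7]
opening: 0.0852
3.97 pos [0.5278 0.3171 0.061 ] psi 101.67 tilt [-0.004   0.0004] F [-0.39 -0.37 -0.65] M [-0.059 -0.067  0.009] op 0.0852 q [ 0.09  0.58 -0.87  1.72  0.49  1.08 -0.73]
go [0.19 0.05 3.09] [ 0.02  0.23 -0.03]
```

View pics/w3.png

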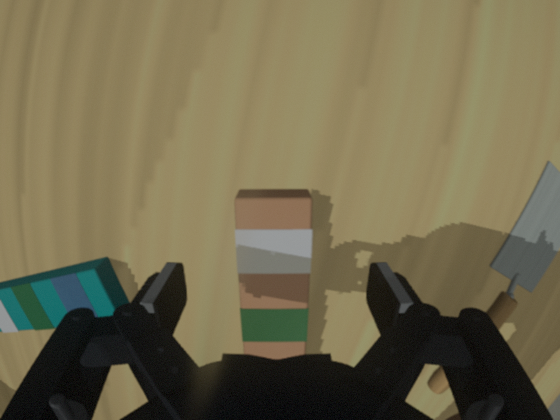

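```bash
python3 -m crank '[[[0.1,0,1,0,0,0],[0.2,0,2,0,0.2,0],[0.2,0,3.1,0,0.2,0],[0.2,0,3.1,0,0.2,0],[0.2,0,3.1,0,0.2,0]]]';python3 -c "
from h import *
s=stt()"
```

```text
clock: 4.43
tool_pos: [0.5282, 0.3204, 0.0305]
tool_rot: [0.632, 0.775, 0.001, 0.0]
force: [-0.2, 0.6, -0.6]
opening: 0.0851
4.43 pos [0.5282 0.3204 0.0305] psi 101.67 tilt [0.0012 0.0021] F [-0.16  0.61 -0.62] M [ 0.005 -0.003  0.035] op 0.0851 q [ 0.07  0.62 -0.84  1.73  0.53  1.03 -0.76]
```

```bash
python3 -m crank '[[[0,0,0,0,0,0],[0,0,0,0,0,0],[0,0,0,0,0,0],[0,0,0,0,0,0],[0,0,0,0,0,0]]]' 3; python3 -m crank '[[[0,0,0,0,0,0],[0,0,0,0,0,0],[0,0,0,0,0,0],[0,0,0,0,0,0],[0,0,0,0,0,0]]]' ; python3 -c "
from h import *
s=stt()"
```

```text
clock: 4.85
tool_pos: [0.5288, 0.3215, 0.032]
tool_rot: [0.631, 0.775, 0.002, 0.001]
force: [-1.3, -1.4, 4.4]
opening: 0.0389
clock: 5.27
tool_pos: [0.5288, 0.3215, 0.032]
tool_rot: [0.631, 0.775, 0.002, 0.001]
force: [-0.0, -0.5, 5.5]
opening: 0.0385
5.27 pos [0.5288 0.3215 0.032 ] psi 101.69 tilt [0.0021 0.0044] F [-0.02 -0.52  5.49] M [-0.068  0.311 -0.042] op 0.0385 q [ 0.07  0.61 -0.85  1.73  0.53  1.03 -0.76]
```

```bash
python3 -m crank '[[[0,0,0,0,0,0],[0,0,0,0,0,0],[0,0,-0.3,0,0,0],[0,0,-0.8,0,0,0],[0,0,-0.8,0,0,0]]]' 6; python3 -c "
from h import *
s=stt()";  python3 -m crank '[[[0,0,0,0,0,0],[0,0,0,0,0,0],[0,0,0,0,0,0],[0,0,0,0,0,0],[0,0,0,0,0,0]]]' 3; python3 -c "
from h import *
s=stt()"
```

```text
clock: 5.68
tool_pos: [0.5289, 0.3214, 0.0401]
tool_rot: [0.631, 0.775, 0.003, 0.001]
force: [0.1, 0.7, 0.6]
opening: 0.0598
5.68 pos [0.5289 0.3214 0.0401] psi 101.69 tilt [0.0021 0.0047] F [0.15 0.71 0.61] M [ 0.01  -0.037 -0.023] op 0.0598 q [ 0.07  0.6  -0.85  1.73  0.52  1.05 -0.75]
clock: 6.1
tool_pos: [0.5288, 0.3211, 0.0398]
tool_rot: [0.632, 0.775, 0.002, 0.001]
force: [-0.8, -1.2, 5.4]
opening: 0.0377
6.1 pos [0.5288 0.3211 0.0398] psi 101.68 tilt [0.0015 0.0041] F [-0.8  -1.24  5.37] M [-0.279  0.184 -0.043] op 0.0377 q [ 0.07  0.6  -0.85  1.73  0.52  1.05 -0.75]
```

```bash
python3 -c "
from h import *
im=viewer.snapshot('scene');cv2.imwrite('pics/s4.png',cv2.resize(im[170:260,370:470],None,fx=6,fy=6,interpolation=cv2.INTER_CUBIC))
s=stt()
print(proj('scene',s['tool_pos']),proj('scene',s['tool_pos']-[0,0,.025]),proj('scene',s['tool_pos']-[0,0,.032]))"
```

```text
6.15 pos [0.5288 0.3211 0.0398] psi 101.68 tilt [0.0015 0.0041] F [-0.3  -0.84  5.03] M [-0.285  0.175 -0.07 ] op 0.0377 q [ 0.07  0.6  -0.85  1.73  0.52  1.05 -0.75]
[422.59364069 224.04166136] [421.23359447 230.21457177] [420.85716142 231.92310746]
```

View pics/s4.png

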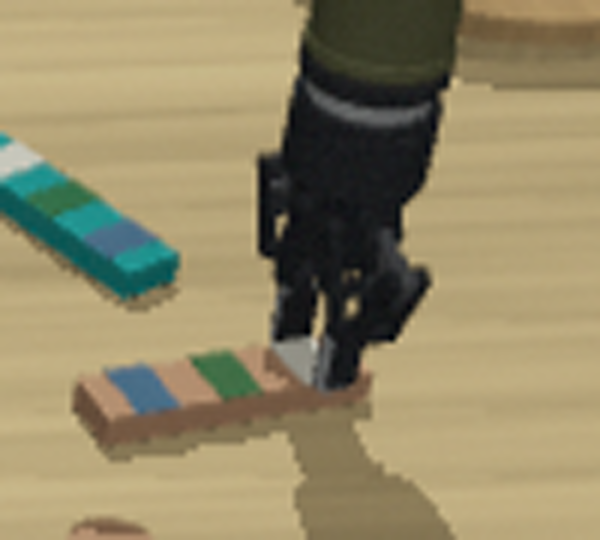

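```bash
python3 -c "
from h import *
s=robot.read_state();Rt=R.from_quat(s['tool_rot']).as_matrix()
for off in (.02,.03):
  for a in (.025,.030,.035):
    print(off,a,((proj('scene',s['tool_pos']+Rt@[0,off,a])-[370,170])*6).round(0))
for z in (0,.02):print(((proj('scene',[.5288+.0196,.3211+.004,z])-[370,170])*6).round(0))
"
```

```text
0.02 0.025 [327. 382.]
0.02 0.03 [325. 389.]
0.02 0.035 [324. 397.]
0.03 0.025 [337. 392.]
0.03 0.03 [335. 400.]
0.03 0.035 [333. 407.]
[322. 404.]
[328. 374.]
```

```bash
python3 -m crank '[[[0,0,0,0,0,0],[0,0,0,0,0,0],[0,0,0.4,0,0,0],[0,0,0.9,0,0,0],[0,0,0.9,0,0,0]]]' 6; python3 -m crank '[[[0,0,0,0,0,0],[0,0,0,0,0,0],[0,0,0,0,0,0],[0,0,0,0,0,0],[0,0,0,0,0,0]]]' 3; python3 -m crank '[[[0,0,-0.4,0,0,0],[0,0,-0.8,0,0,0],[0,0,-0.8,0,0,0],[0,0,-0.8,0,0,0],[0,0,-0.8,0,0,0]]]'; python3 -c "
from h import *
s=stt()
im=viewer.snapshot('scene');cv2.imwrite('pics/s5.png',cv2.resize(im[170:260,370:470],None,fx=6,fy=6,interpolation=cv2.INTER_CUBIC))
"
```

```text
clock: 6.57
tool_pos: [0.5277, 0.3203, 0.0286]
tool_rot: [0.631, 0.775, 0.001, 0.0]
force: [-0.0, -0.6, -0.2]
opening: 0.0599
clock: 6.98
tool_pos: [0.5285, 0.3212, 0.0302]
tool_rot: [0.631, 0.775, 0.002, 0.0]
force: [1.5, 0.3, -0.8]
opening: 0.0386
clock: 7.4
tool_pos: [0.5284, 0.3208, 0.0381]
tool_rot: [0.632, 0.775, 0.002, 0.0]
force: [-0.2, 0.2, -2.7]
opening: 0.0385
7.4 pos [0.5284 0.3208 0.0381] psi 101.68 tilt [0.0015 0.0033] F [-0.23  0.16 -2.71] M [ 0.116  0.009 -0.019] op 0.0385 q [ 0.07  0.61 -0.85  1.73  0.52  1.04 -0.75]
```

View pics/s5.png

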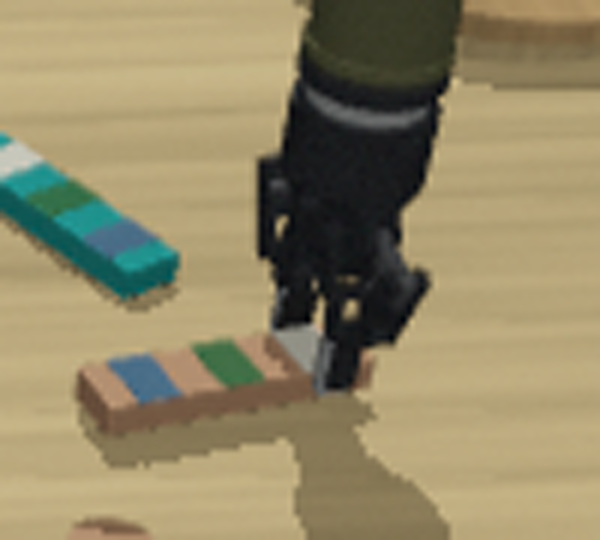

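```bash
python3 -c "
from h import *
go((0.642,0.035,0.22),79.3)"
```

```text
go [-30.26   5.4  -18.23] [ 0.16 -0.12 22.38]
```

```bash
python3 -m crank '[[[-1,0.2,-3.5,0,0,2],[-4,0.5,-6,0,0,5],[-8,1,-8,0,0,8],[-11.5,2,-10,0,0,11],[-15,3,-12,0,0,14]]]'; python3 -m crank '[[[-3.5,0,-1,0,0,2],[-7,0,-2,0,0,4],[-10,-0.5,-3,0,0,6],[-13,-1,-4,0,0,8],[-15,-1,-6,0,0,8.4]]]';  python3 -c "
from h import *
stt();go((0.642,0.035,0.22),79.3)"
```

```text
clock: 7.87
tool_pos: [0.5866, 0.1807, 0.1574]
tool_rot: [0.722, 0.692, 0.002, 0.0]
force: [1.1, 1.6, -2.5]
opening: 0.0385
clock: 8.28
tool_pos: [0.568, 0.0286, 0.2144]
tool_rot: [0.772, 0.636, -0.001, -0.001]
force: [-0.8, -0.6, -3.7]
opening: 0.0384
8.28 pos [0.568  0.0286 0.2144] psi 79.02 tilt [-0.0001 -0.0022] F [-0.77 -0.55 -3.67] M [ 0.112 -0.083 -0.021] op 0.0384 q [ 0.63  0.27 -0.84  1.69  0.21  1.28 -0.45]
go [ 2.04  7.14 -0.58] [-0.13  0.01 -0.28]
```

```bash
python3 -m crank '[[[0.5,2,0,0,0,0],[1,4,0,0,0,0],[2,6,0,0,0,0],[2,7.1,0,0,0,0],[2,7.1,0,0,0,0]]]'; python3 - <<'E'
from h import *
s=stt();im=viewer.snapshot("wrist");cv2.imwrite("pics/w6.png",im)
for q in("bar_center","jig","cap_grip"):
  for r in finder.trace("wrist",q):
    ys,xs=np.nonzero(r['pixels']); h=cv2.convexHull(np.c_[xs,ys].astype(np.int32))[:,0]
    Q=np.array([onz("wrist",x,0.02,s)[:2] for x in h],np.float32); rc=cv2.minAreaRect(Q*1000); print(q,round(r['p'],2),r['pixel'],rc)
E
```

```text
clock: 8.7
tool_pos: [0.6455, 0.0389, 0.2156]
tool_rot: [0.77, 0.638, 0.002, -0.0]
force: [-0.2, -0.9, -3.2]
opening: 0.0382
8.7 pos [0.6455 0.0389 0.2156] psi 79.26 tilt [0.0041 0.0025] F [-0.19 -0.88 -3.18] M [ 0.125  0.014 -0.004] op 0.0382 q [ 0.51  0.44 -0.8   1.5   0.32  1.33 -0.51]
bar_center 0.98 [27.3, 74.4] ((374.715576171875, 228.88839721679688), (148.35357666015625, 53.061954498291016), 25.838172912597656)
bar_center 0.6 [275.8, 280.5] ((624.3765258789062, -83.56655883789062), (199.77699279785156, 99.42639923095703), 78.65667724609375)
jig 0.96 [94.5, 328.8] ((384.2633056640625, -174.2976837158203), (136.32981872558594, 221.1556396484375), 6.222207069396973)
```

View pics/w6.png

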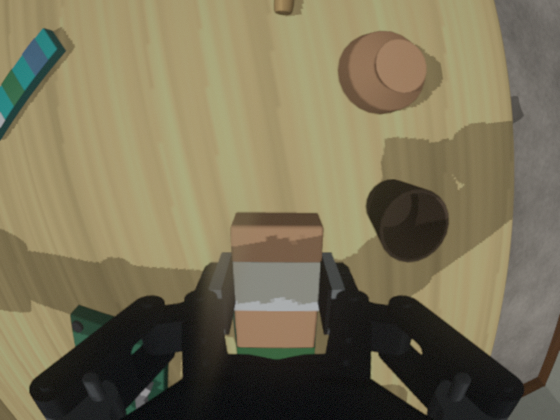

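```bash
cat > ov.py <<'E'
from h import *
import sys
sx,sy,yaw=float(sys.argv[1]),float(sys.argv[2]),float(sys.argv[3])
u=np.array([np.cos(np.radians(yaw)),np.sin(np.radians(yaw))]);v=np.array([-u[1],u[0]])
def J(x,y,z): return np.r_[np.array([sx,sy])+u*x+v*y,z]
for n,(x0,y0,x1,y1),k in(("top",(245,170,340,240),8),("scene",(235,200,315,275),8)):
    im=cv2.imread(f"pics/{n}0.png")[y0:y1,x0:x1]; im=cv2.resize(im,None,fx=k,fy=k,interpolation=cv2.INTER_CUBIC)
    def pl(pts,col):
        q=np.array([((proj(n,p)-[x0,y0]+.5)*k) for p in pts]); cv2.polylines(im,[q.round().astype(np.int32)],False,col,1,cv2.LINE_AA)
    for z in(.02,0): pl([J(-.115,-.05,z),J(.075,-.05,z),J(.075,.05,z),J(-.115,.05,z),J(-.115,-.05,z)],(0,0,255) if z else (255,0,255))
    for s in(-1,1): pl([J(.03,s*.022,.032),J(-.035,s*.022,.032)],(255,255,0))
    pl([J(.03,-.05,.02),J(.03,.05,.02)],(0,255,255))
    zc=float(sys.argv[4])
    a=np.linspace(0,6.3,30)
    for dz in(-.021,.021): pl([J(.015*np.cos(t),.015*np.sin(t),zc+dz) for t in a],(255,0,0))
    for dz in(-.023,-.043): pl([J(.022*np.cos(t),.022*np.sin(t),zc+dz) for t in a],(0,0,0))
    cv2.imwrite(f"pics/ov_{n}_{sys.argv[5]}.png",im)
E
python3 ov.py 0.5995 -0.190 -100.7 0.1435 a
```

```text
(no output)
```

View pics/ov_top_a.png

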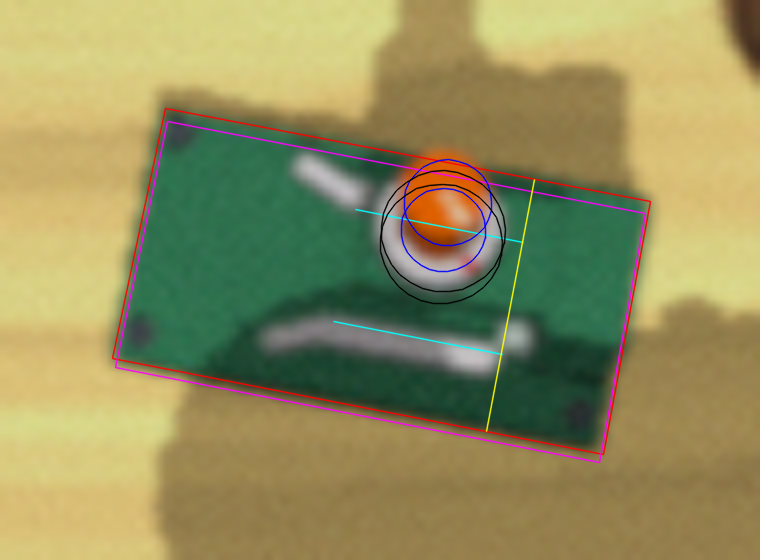

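View pics/ov_scene_a.png

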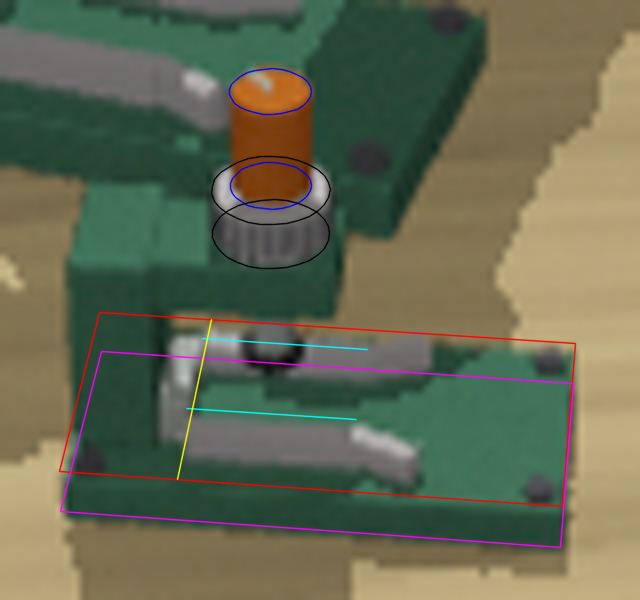

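```bash
python3 -c "
from h import *
stt();go((0.6366,-0.0014,0.095),79.3)"
```

```text
8.9 pos [0.6429 0.0393 0.2161] psi 79.31 tilt [0.0024 0.0015] F [ 0.42  0.01 -2.56] M [ 0.156 -0.014  0.025] op 0.0383 q [ 0.51  0.44 -0.81  1.5   0.32  1.34 -0.51]
go [-4.15  0.11 12.1 ] [ 0.08 -0.14  0.01]
```

```bash
python3 -m crank '[[[-0.5,0,3,0,0,0],[-2,0,6,0,0,0],[-3,0,9,0.1,-0.1,0],[-4.1,0.1,11,0.1,-0.1,0],[-4.1,0.1,12.1,0.1,-0.1,0]]]'; python3 -m crank '[[[0,0,0,0,0,0],[0,0,0,0,0,0],[0,0,0,0,0,0],[0,0,0,0,0,0],[0,0,0,0,0,0]]]';python3 - <<'E'
from h import *
s=stt()
go((0.6366,-0.0014,0.055),79.3)
for n,(x0,y0,x1,y1),k in(("top",(190,150,340,240),5),("scene",(235,180,385,275),5)):
    im=viewer.snapshot(n)[y0:y1,x0:x1]; cv2.imwrite(f"pics/{n}7.png",cv2.resize(im,None,fx=k,fy=k,interpolation=cv2.INTER_CUBIC))
E
```

```text
clock: 9.32
tool_pos: [0.635, -0.0052, 0.0921]
tool_rot: [0.771, 0.637, -0.002, -0.001]
force: [-0.8, -2.1, -3.5]
opening: 0.0384
clock: 9.73
tool_pos: [0.6386, -0.0001, 0.097]
tool_rot: [0.77, 0.638, 0.002, 0.001]
force: [-0.2, -0.5, -3.3]
opening: 0.0384
9.73 pos [ 6.386e-01 -1.000e-04  9.700e-02] psi 79.35 tilt [0.0017 0.0036] F [-0.19 -0.49 -3.26] M [ 0.167 -0.035  0.004] op 0.0384 q [ 0.54  0.53 -0.75  1.64  0.39  1.13 -0.5 ]
go [-0.17 -0.19  4.2 ] [ 0.2  -0.1   0.05]
```

View pics/top7.png

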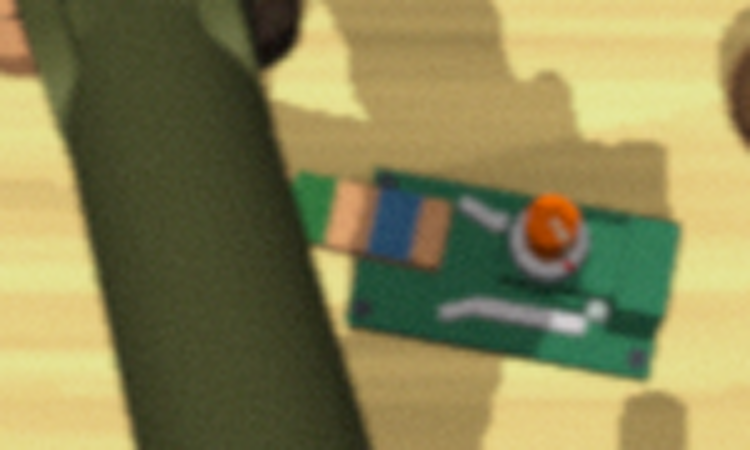

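View pics/scene7.png

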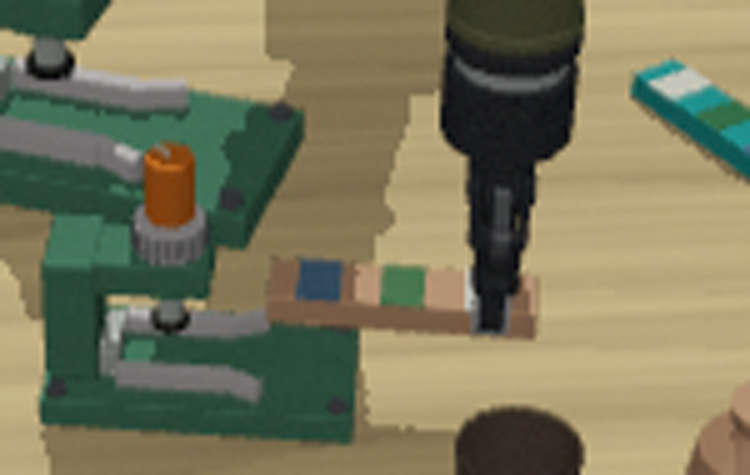

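```bash
cat >> h.py <<'E'
YAW=-100.7; SC=np.array([0.601,-0.190]); U=np.array([np.cos(np.radians(YAW)),np.sin(np.radians(YAW))]);V=np.array([-U[1],U[0]]); SEAT=SC+.03*U
def seat(p): d=np.array(p)[:2]-SEAT; return np.array([d@U,d@V])
def S(x,y): return SEAT+U*x+V*y
E
python3 - <<'E'
from h import *
f=lambda c:np.array(c)/5+[190,150]-.1
for z in(.085,.089): print("lead",seat(onz("top",f((445,233)),z)))
print("green end left edge mid",seat(onz("top",f((345,213)),.087)))
print("flares",seat(onz("top",f((462,200)),.032)),seat(onz("top",f((441,312)),.032)))
print("tcp",seat(robot.read_state()['tool_pos']))
print("corners", [seat(onz("top",f(c),.02)).round(4) for c in((378,170),(350,327),(650,380))])
E
```

```text
lead [-0.09093368  0.00021694]
lead [-0.09070423 -0.00068251]
green end left edge mid [-1.50346511e-01  1.48661577e-04]
flares [-0.08786778  0.03440159] [-0.08671133 -0.03630995]
tcp [-0.22301494  0.00139007]
corners [array([-0.1431,  0.0459]), array([-0.1398, -0.0539]), array([ 0.0451, -0.0506])]
```

```bash
python3 -m crank '[[[0,-0.1,1.5,0,0,0],[0,-0.2,3,0,0,0],[0,-0.2,4,0,0,0],[0,-0.2,4.2,0,0,0],[0,-0.2,4.2,0,0,0]]]';python3 - <<'E'
from h import *
s=stt(); print(seat(s['tool_pos']))
for n,(x0,y0,x1,y1),k in(("top",(190,150,340,240),5),("scene",(235,180,385,275),5)):
    im=viewer.snapshot(n)[y0:y1,x0:x1]; cv2.imwrite(f"pics/{n}8.png",cv2.resize(im,None,fx=k,fy=k,interpolation=cv2.INTER_CUBIC))
E
```

```text
clock: 10.25
tool_pos: [0.6344, -0.0008, 0.0513]
tool_rot: [0.77, 0.638, -0.001, -0.001]
force: [0.3, -0.1, -2.5]
opening: 0.0386
10.25 pos [ 0.6344 -0.0008  0.0513] psi 79.29 tilt [ 0.0006 -0.0027] F [ 0.33 -0.07 -2.49] M [ 0.177 -0.02   0.059] op 0.0386 q [ 0.52  0.58 -0.73  1.68  0.43  1.06 -0.53]
[-0.22210451 -0.00231267]
```

View pics/top8.png

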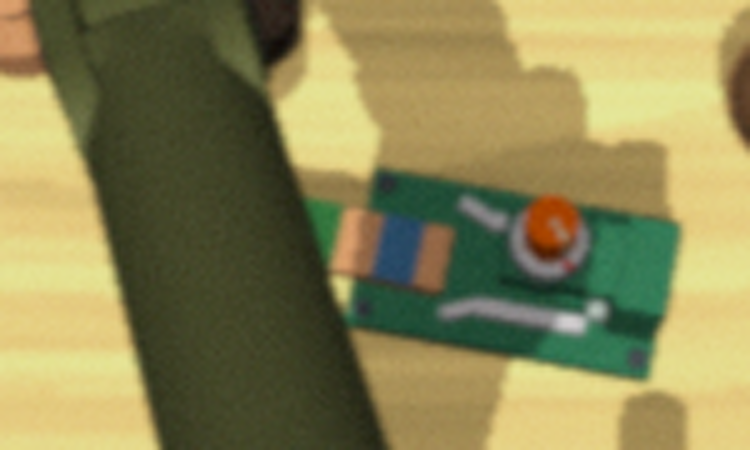

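View pics/scene8.png

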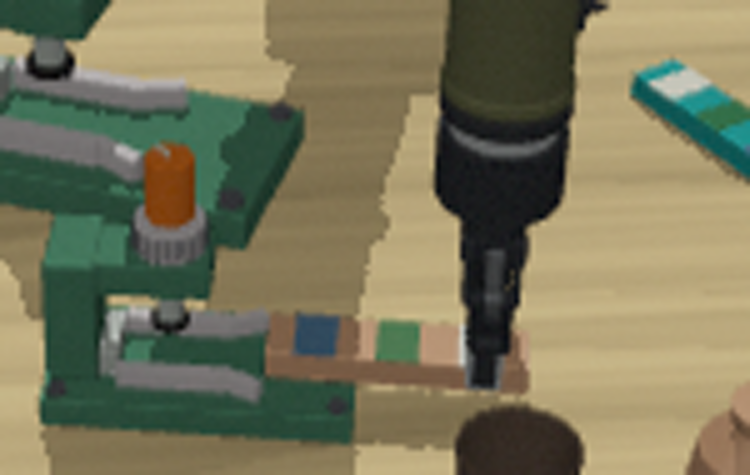

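```bash
python3 - <<'E'
from h import *
f=lambda c:np.array(c)/5+[190,150]-.1
im=viewer.snapshot("top"); s=stt(); print(seat(s['tool_pos']))
print("lead",seat(onz("top",f((449,258)),.0415)))
E
```

```text
10.4 pos [ 6.36e-01 -5.00e-04  5.35e-02] psi 79.29 tilt [0.0016 0.0012] F [ 0.32  0.37 -1.24] M [ 0.173 -0.038  0.007] op 0.0383 q [ 0.52  0.57 -0.73  1.67  0.43  1.06 -0.53]
[-0.22273074 -0.0007764 ]
lead [-0.08802601 -0.00467686]
```

```bash
python3 - <<'E'
from h import *
x0,y0,x1,y1,k=250,178,316,222,12
im=viewer.snapshot("top")[y0:y1,x0:x1]; im=cv2.resize(im,None,fx=k,fy=k,interpolation=cv2.INTER_CUBIC)
def pl(pts,col): 
    q=np.array([(proj("top",p)-[x0,y0]+.5)*k for p in pts]); cv2.polylines(im,[q.round().astype(np.int32)],False,col,1,cv2.LINE_AA)
for s in(-1,1):
    pl([np.r_[S(-.15,s*.022),.032],np.r_[S(0,s*.022),.032]],(255,255,0))
    pl([np.r_[S(-.15,s*.02),.043],np.r_[S(-.09,s*.02),.043]],(0,0,255))
cv2.imwrite("pics/t9.png",im)
E
```

```text
(no output)
```

View pics/t9.png

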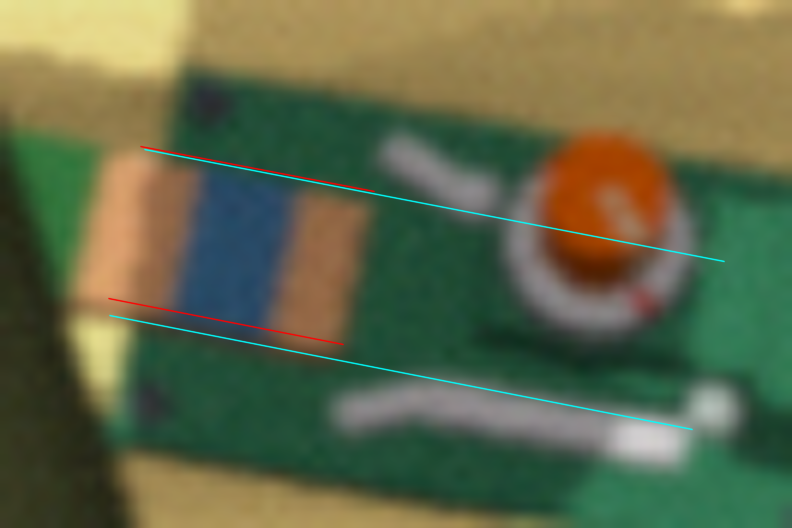

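```bash
python3 -m crank '[[[0,0.15,0.1,0,0,0],[0,0.15,0.2,0,0,0],[0,0.15,0.3,0,0,0],[0,0.15,0.3,0,0,0],[0,0.15,0.3,0,0,0]]]';python3 - <<'E'
from h import *
s=stt(); print(seat(s['tool_pos']))
E
```

```text
clock: 10.87
tool_pos: [0.6374, -0.0011, 0.0505]
tool_rot: [0.77, 0.638, 0.001, 0.0]
force: [0.0, -0.0, -2.1]
opening: 0.0389
10.87 pos [ 0.6374 -0.0011  0.0505] psi 79.29 tilt [0.001  0.0014] F [ 0.03 -0.   -2.11] M [ 0.016 -0.06   0.053] op 0.0389 q [ 0.52  0.58 -0.73  1.67  0.43  1.06 -0.53]
[-0.22238756  0.0006977 ]
```

```bash
python3 -m crank '[[[-0.4,0,0,0,0,0],[-0.8,0,0,0,0,0],[-1.2,0,0,0,0,0],[-1.6,0,0,0,0,0],[-2.0,0,0,0,0,0]]]';python3 - <<'E'
from h import *
s=stt(); print(seat(s['tool_pos']))
E
```

```text
clock: 11.28
tool_pos: [0.6334, -0.0213, 0.0503]
tool_rot: [0.77, 0.638, 0.001, 0.0]
force: [0.2, 1.3, -0.8]
opening: 0.0383
11.28 pos [ 0.6334 -0.0213  0.0503] psi 79.26 tilt [0.001  0.0009] F [ 0.16  1.32 -0.82] M [ 0.204 -0.049  0.004] op 0.0383 q [ 0.55  0.57 -0.73  1.68  0.43  1.05 -0.49]
[-0.20182142  0.00049531]
```

```bash
python3 -m crank '[[[-0.4,0,0,0,0,0],[-0.8,0,0,0,0,0],[-1.2,0,0,0,0,0],[-1.6,0,0,0,0,0],[-2.0,0,0,0,0,0]]]';python3 - <<'E'
from h import *
s=stt(); print(seat(s['tool_pos']))
x0,y0,x1,y1,k=250,178,316,222,12
im=viewer.snapshot("top")[y0:y1,x0:x1]; im=cv2.resize(im,None,fx=k,fy=k,interpolation=cv2.INTER_CUBIC)
cv2.imwrite("pics/t10.png",im)
E
```

```text
clock: 11.7
tool_pos: [0.6297, -0.0406, 0.0503]
tool_rot: [0.77, 0.638, 0.001, -0.0]
force: [-0.3, 1.9, -2.1]
opening: 0.0383
11.7 pos [ 0.6297 -0.0406  0.0503] psi 79.29 tilt [0.0012 0.0009] F [-0.3   1.87 -2.11] M [ 0.185  0.    -0.003] op 0.0383 q [ 0.59  0.57 -0.72  1.69  0.42  1.05 -0.46]
[-0.18211027  0.00045919]
```

View pics/t10.png

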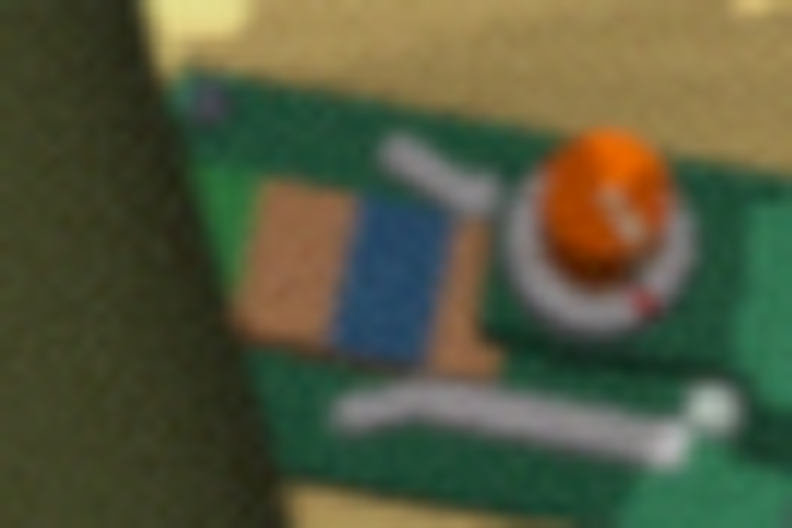

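```bash
python3 -m crank '[[[-0.4,0,0,0,0,0],[-0.8,0,0,0,0,0],[-1.2,0,0,0,0,0],[-1.6,0,0,0,0,0],[-2.0,0,0,0,0,0]]]';python3 - <<'E'
from h import *
s=stt(); print(seat(s['tool_pos']))
E
```

```text
clock: 12.17
tool_pos: [0.626, -0.0603, 0.0502]
tool_rot: [0.77, 0.638, 0.001, -0.0]
force: [-0.2, 0.1, -1.4]
opening: 0.0385
12.17 pos [ 0.626  -0.0603  0.0502] psi 79.29 tilt [0.0011 0.0009] F [-0.19  0.07 -1.39] M [ 0.162 -0.054  0.04 ] op 0.0385 q [ 0.62  0.56 -0.72  1.69  0.42  1.05 -0.43]
[-0.16210111  0.00046555]
```

```bash
python3 -m crank '[[[-0.3,0,0,0,0,0],[-0.6,0,0,0,0,0],[-0.9,0,0,0,0,0],[-1.2,0,0,0,0,0],[-1.5,0,0,0,0,0]]]';python3 - <<'E'
from h import *
s=stt(); print(seat(s['tool_pos']))
E
```

```text
clock: 12.58
tool_pos: [0.6233, -0.0748, 0.0503]
tool_rot: [0.77, 0.638, 0.001, 0.0]
force: [0.6, 0.6, -1.8]
opening: 0.0386
12.58 pos [ 0.6233 -0.0748  0.0503] psi 79.3 tilt [0.0012 0.001 ] F [ 0.57  0.59 -1.83] M [ 0.237 -0.101  0.08 ] op 0.0386 q [ 0.64  0.56 -0.72  1.7   0.41  1.04 -0.4 ]
[-0.14732934  0.0005152 ]
```

```bash
python3 -m crank '[[[-0.1,0,0,0,0,0],[-0.2,0,0,0,0,0],[-0.3,0,0,0,0,0],[-0.4,0,0,0,0,0],[-0.5,0,0,0,0,0]]]';python3 - <<'E'
from h import *
s=stt(); print(seat(s['tool_pos']))
E
```

```text
clock: 13.0
tool_pos: [0.6224, -0.0794, 0.0502]
tool_rot: [0.77, 0.638, 0.001, -0.0]
force: [0.8, 1.2, -1.0]
opening: 0.0386
13.0 pos [ 0.6224 -0.0794  0.0502] psi 79.31 tilt [0.0013 0.001 ] F [ 0.77  1.21 -1.  ] M [ 0.236 -0.216  0.143] op 0.0386 q [ 0.65  0.56 -0.72  1.7   0.41  1.04 -0.4 ]
[-0.14266369  0.00050799]
```

```bash
python3 -m crank '[[[-0.1,0,0,0,0,0],[-0.2,0,0,0,0,0],[-0.3,0,0,0,0,0],[-0.4,0,0,0,0,0],[-0.5,0,0,0,0,0]]]';python3 - <<'E'
from h import *
s=stt(); print(seat(s['tool_pos']))
E
```

```text
clock: 13.42
tool_pos: [0.6215, -0.0845, 0.0503]
tool_rot: [0.77, 0.638, 0.001, 0.0]
force: [1.6, 0.4, -1.3]
opening: 0.0382
13.42 pos [ 0.6215 -0.0845  0.0503] psi 79.3 tilt [0.0012 0.0011] F [ 1.56  0.38 -1.3 ] M [ 0.29  -0.293  0.167] op 0.0382 q [ 0.66  0.56 -0.72  1.7   0.41  1.04 -0.39]
[-0.13750466  0.00053649]
```

```bash
python3 -m crank '[[[-0.05,0,0,0,0,0],[-0.1,0,0,0,0,0],[-0.15,0,0,0,0,0],[-0.2,0,0,0,0,0],[-0.25,0,0,0,0,0]]]';python3 - <<'E'
from h import *
s=stt(); print(seat(s['tool_pos']))
E
```

```text
clock: 13.83
tool_pos: [0.621, -0.0868, 0.0503]
tool_rot: [0.77, 0.638, 0.001, 0.0]
force: [1.8, 0.8, -0.8]
opening: 0.0382
13.83 pos [ 0.621  -0.0868  0.0503] psi 79.3 tilt [0.0013 0.0011] F [ 1.76  0.8  -0.77] M [ 0.318 -0.384  0.144] op 0.0382 q [ 0.66  0.56 -0.72  1.7   0.41  1.04 -0.38]
[-0.13511894  0.00053986]
```

```bash
python3 -m crank '[[[-0.05,0.04,0,0,0,0],[-0.1,0.08,0,0,0,0],[-0.15,0.08,0,0,0,0],[-0.2,0.08,0,0,0,0],[-0.25,0.08,0,0,0,0]]]';python3 - <<'E'
from h import *
s=stt(); print(seat(s['tool_pos']))
E
```

```text
clock: 14.25
tool_pos: [0.6212, -0.0886, 0.0502]
tool_rot: [0.77, 0.638, 0.001, -0.001]
force: [0.7, 3.9, 0.6]
opening: 0.0382
14.25 pos [ 0.6212 -0.0886  0.0502] psi 79.3 tilt [0.0024 0.0005] F [0.69 3.93 0.56] M [ 0.92  -0.046 -0.079] op 0.0382 q [ 0.66  0.56 -0.72  1.7   0.41  1.04 -0.38]
[-0.13338316  0.00100714]
```

```bash
python3 -m crank '[[[-0.05,0,0,0,0,0],[-0.1,0,0,0,0,0],[-0.15,0,0,0,0,0],[-0.2,0,0,0,0,0],[-0.2,0,0,0,0,0]]]';python3 - <<'E'
from h import *
s=stt(); print(seat(s['tool_pos']))
E
```

```text
clock: 14.67
tool_pos: [0.621, -0.0887, 0.0502]
tool_rot: [0.77, 0.639, 0.002, -0.001]
force: [0.1, 6.9, 0.3]
opening: 0.0386
14.67 pos [ 0.621  -0.0887  0.0502] psi 79.38 tilt [0.0045 0.0005] F [0.1  6.87 0.29] M [ 1.404 -0.119 -0.032] op 0.0386 q [ 0.66  0.56 -0.72  1.7   0.41  1.04 -0.38]
[-0.13326253  0.00082787]
```

```bash
python3 -m crank '[[[0,0,0,0,0,0],[0,0,0,0,0,0],[0,0,0,0,0,0],[0,0,0,0,0,0],[0,0,0,0,0,0]]]' 7; python3 -m crank '[[[0,0,-2,0,0,0],[1,0,-5,0,0,0],[2,0,-8,0,0,0],[4,0,-11,0,0,0],[6,0,-13,0,0,0]]]';python3 - <<'E'
from h import *
s=stt(); print(seat(s['tool_pos']))
for n,(x0,y0,x1,y1),k in(("top",(225,170,345,240),6),("scene",(235,190,335,275),7)):
    im=viewer.snapshot(n)[y0:y1,x0:x1]; cv2.imwrite(f"pics/{n}11.png",cv2.resize(im,None,fx=k,fy=k,interpolation=cv2.INTER_CUBIC))
E
```

```text
clock: 15.08
tool_pos: [0.6208, -0.0926, 0.0501]
tool_rot: [0.77, 0.638, 0.0, 0.0]
force: [-0.5, 0.1, 0.3]
opening: 0.0703
clock: 15.5
tool_pos: [0.633, -0.0333, 0.1835]
tool_rot: [0.771, 0.637, 0.002, 0.001]
force: [0.4, 0.4, 0.7]
opening: 0.07
15.5 pos [ 0.633  -0.0333  0.1835] psi 79.15 tilt [0.0005 0.0043] F [0.41 0.38 0.74] M [ 0.043 -0.085  0.026] op 0.07 q [ 0.62  0.44 -0.79  1.57  0.32  1.27 -0.41]
[-0.18986017  0.00231035]
```

View pics/scene11.png

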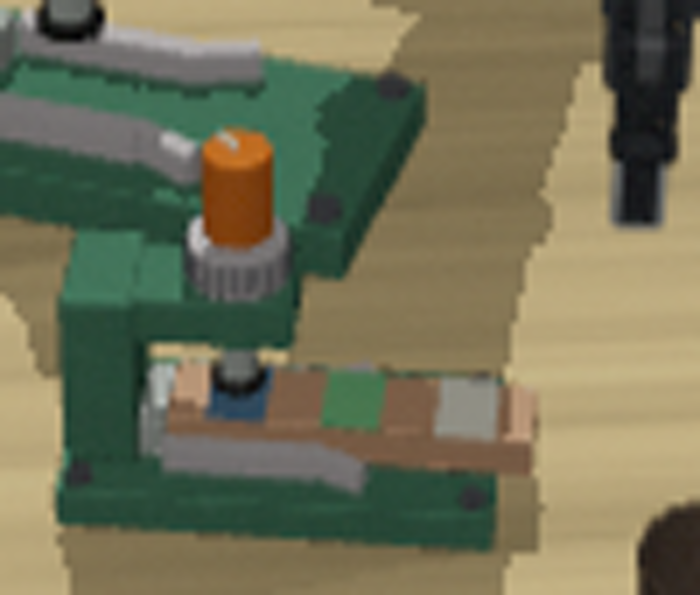

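View pics/top11.png

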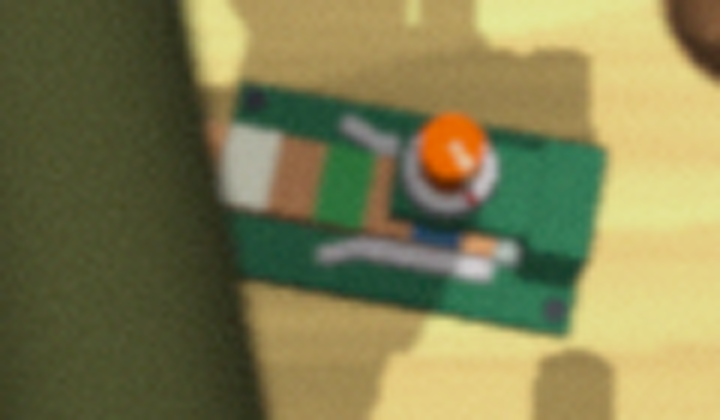

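```bash
python3 -m crank '[[[0,0,-3,0,0,-7],[0,0,-6,0,0,-14],[0,0,-8,0,0,-21],[-3,1,-8.5,0,0,-28],[-6,2,-8.5,0,0,-35]]]' 8.5;python3 -c "
from h import *
stt();go((.667,-.215,.26),159)"
```

```text
clock: 16.02
tool_pos: [0.6412, -0.0941, 0.2677]
tool_rot: [0.538, 0.843, 0.001, 0.002]
force: [0.3, -0.2, -0.2]
opening: 0.0851
16.02 pos [ 0.6412 -0.0941  0.2677] psi 114.89 tilt [-0.0022  0.0043] F [ 0.33 -0.24 -0.24] M [-0.081 -0.018 -0.016] op 0.0851 q [ 0.77  0.45 -0.9   1.42  0.35  1.44  0.3 ]
go [-12.05  -2.75   0.78] [  0.19   0.21 -44.11]
```

```bash
python3 -m crank '[[[-2,0,0,0,0,-7],[-4,0,0,0,0,-14],[-6,-1,0,0,0,-21],[-8,-1,0.5,0,0,-28],[-9,-1.5,0.5,0,0,-35]]]' ;python3 -c "
from h import *
stt();go((.672,-.184,.26),187)"
```

```text
clock: 16.43
tool_pos: [0.6633, -0.1883, 0.2576]
tool_rot: [0.264, 0.965, -0.0, -0.001]
force: [-0.2, -0.4, -0.5]
opening: 0.085
16.43 pos [ 0.6633 -0.1883  0.2576] psi 149.38 tilt [ 0.0011 -0.0009] F [-0.2  -0.39 -0.49] M [-0.011  0.034 -0.031] op 0.085 q [ 0.87  0.58 -0.96  1.31  0.47  1.49  0.98]
go [-0.53  0.81 -0.24] [-3.000e-02 -8.000e-02 -3.762e+01]
```

```bash
python3 -m crank '[[[0,0,0,0,0,-7],[0,0.4,0,0,0,-14],[-0.5,0.8,-0.2,0,0,-21],[-0.5,0.8,-0.2,0,0,-28],[-0.5,0.8,-0.2,0,0,-35]]]' ; python3 -m crank '[[[0,0,0,0,0,-1],[0,0,0,0,0,-2],[0,0,0,0,0,-2],[0,0,0,0,0,-2],[0,0,0,0,0,-2]]]' ;python3 - <<'E'
from h import *
s=stt();im=viewer.snapshot("wrist");cv2.imwrite("pics/w12.png",im)
for q in("cap_grip","thimble"):
  for r in finder.trace("wrist",q):
    ys,xs=np.nonzero(r['pixels']); print(q,r['p'],r['pixel'],xs.min(),xs.max(),ys.min(),ys.max())
E
```

```text
clock: 16.85
tool_pos: [0.6717, -0.1804, 0.2609]
tool_rot: [-0.04, 0.999, 0.0, -0.0]
force: [-0.1, 0.7, 0.3]
opening: 0.0849
clock: 17.27
tool_pos: [0.6719, -0.1795, 0.2621]
tool_rot: [-0.054, 0.999, 0.0, 0.0]
force: [0.0, -0.6, 0.9]
opening: 0.085
17.27 pos [ 0.6719 -0.1795  0.2621] psi -173.8 tilt [-0.0009  0.0004] F [ 0.   -0.62  0.93] M [ 0.02   0.046 -0.041] op 0.085 q [ 0.9   0.64 -1.08  1.29  0.56  1.53  1.57]
cap_grip 0.59 [269.7, 117.5] 250 295 95 139
thimble 0.89 [274.6, 114.8] 245 301 88 143
thimble 0.32 [269.3, 111.4] 184 383 56 184
```

View pics/w12.png

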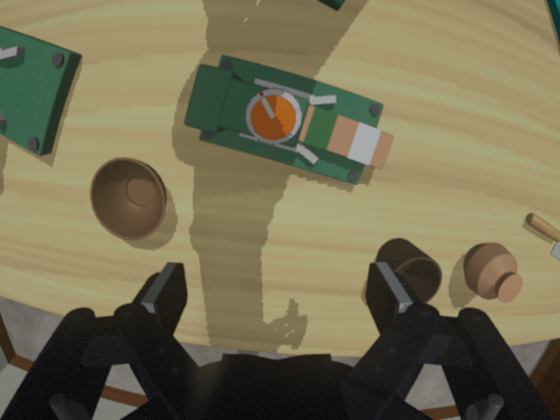

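```bash
python3 - <<'E'
from h import *
im=cv2.imread("pics/w12.png");cv2.imwrite("pics/w12c.png",cv2.resize(im[75:160,230:320],None,fx=7,fy=7,interpolation=cv2.INTER_CUBIC))
hsv=cv2.cvtColor(im,cv2.COLOR_BGR2HSV);m=cv2.inRange(hsv,(5,150,90),(18,255,255));m[:75]=0;m[160:]=0;m[:,:230]=0;m[:,320:]=0
ys,xs=np.nonzero(m);print(xs.min(),xs.max(),ys.min(),ys.max(),xs.mean(),ys.mean(),len(xs))
s=robot.read_state();print(s['tool_pos'])
for xy in((.602,-.19),(.601,-.19),(.598,-.1887)):
  print([proj("wrist",[*xy,z],s).round(1) for z in(.1645,.1225,.1205)])
print(onz("wrist",(272.0,117.5),.1645,s))
E
```

```text
251 294 96 139 273.2130307467057 118.0614934114202 1366
[ 0.6720168  -0.17931748  0.26225868]
[array([271.5, 113.3]), array([272.3, 112.6]), array([272.3, 112.6])]
[array([271.7, 111.8]), array([272.4, 111.4]), array([272.5, 111.4])]
[array([274.2, 107.5]), array([274.5, 107.8]), array([274.5, 107.8])]
[ 0.60471145 -0.18939772  0.1645    ]
```

View pics/w12c.png

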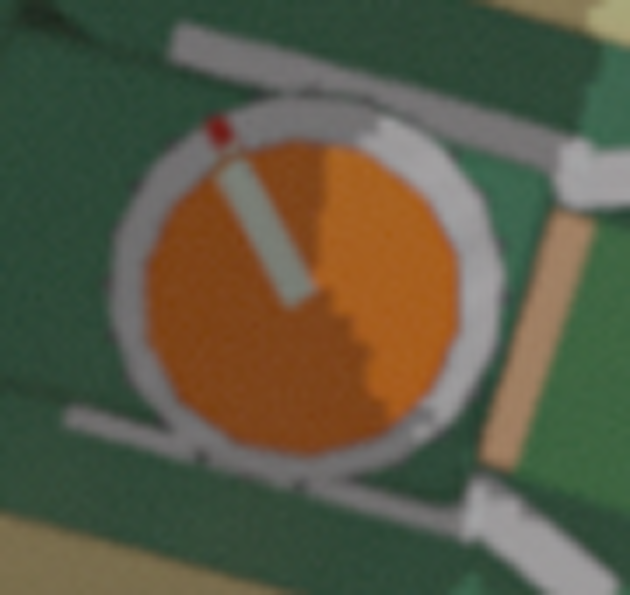

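```bash
python3 - <<'E'
from h import *
s=stt()
r1=ray("scene",(268.4,210.9));r2=ray("wrist",(273.05,117.35),s)
print("top of cap",tri([r1,r2]))
r3=ray("top",(300.6,194.2));print(tri([r1,r3]),tri([r1,r2,r3]))
go((.6045,-.190,.215),192)
E
```

```text
17.42 pos [ 0.672  -0.1793  0.2623] psi -173.75 tilt [-0.0011  0.0005] F [-0.2   0.29 -0.19] M [-0.058 -0.027  0.001] op 0.0849 q [ 0.9   0.64 -1.08  1.29  0.56  1.53  1.57]
top of cap [ 0.60441435 -0.1892888   0.16768701]
[ 0.60091078 -0.19003713  0.16540117] [ 0.60255061 -0.18962551  0.1659816 ]
go [ 6.83 -0.33  4.72] [ 0.02  0.07 -5.75]
```

```bash
python3 -m crank '[[[1.5,0,0,0,0,-3],[3,0,1,0,0,-6],[4.5,-0.2,2,0,0,-9],[6,-0.3,3.5,0,0,-12],[6.8,-0.3,4.7,0,0,-14]]]' ;python3 -m crank '[[[0,0,0,0,0,0],[0,0,0,0,0,0],[0,0,0,0,0,0],[0,0,0,0,0,0],[0,0,0,0,0,0]]]';python3 - <<'E'
from h import *
s=stt();im=viewer.snapshot("wrist");cv2.imwrite("pics/w13.png",im)
Rt=R.from_quat(s['tool_rot']).as_matrix()
print("predicted px of cap top, tool axis point", proj("wrist",[.6035,-.1895,.166],s), proj("wrist",s['tool_pos']+Rt@[0,0,.049],s))
E
```

```text
clock: 17.83
tool_pos: [0.6033, -0.1905, 0.2143]
tool_rot: [-0.177, 0.984, -0.0, -0.0]
force: [0.2, 0.1, -0.3]
opening: 0.0851
clock: 18.25
tool_pos: [0.6058, -0.1891, 0.216]
tool_rot: [-0.176, 0.984, 0.0, 0.001]
force: [-0.6, 0.4, 0.7]
opening: 0.085
18.25 pos [ 0.6058 -0.1891  0.216 ] psi -159.7 tilt [-0.0029 -0.    ] F [-0.56  0.4   0.7 ] M [0.014 0.001 0.05 ] op 0.085 q [ 1.1   0.58 -1.18  1.52  0.54  1.4   1.82]
predicted px of cap top, tool axis point [277.8243293  239.99805722] [277.00694106 244.78490144]
```

View pics/w13.png

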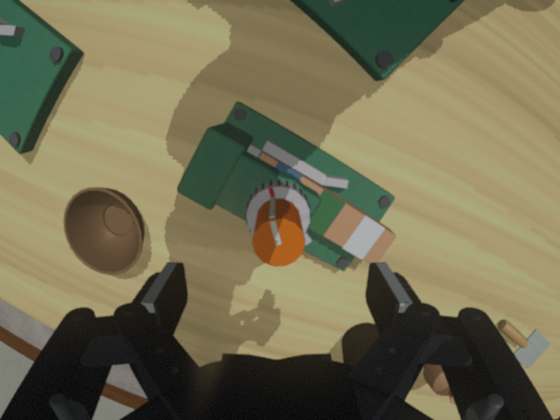

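```bash
python3 - <<'E'
from h import *
im=cv2.imread("pics/w13.png")[165:285,225:335];cv2.imwrite("pics/w13c.png",cv2.resize(im,None,fx=5,fy=5,interpolation=cv2.INTER_CUBIC))
E
```

```text
(no output)
```

View pics/w13c.png

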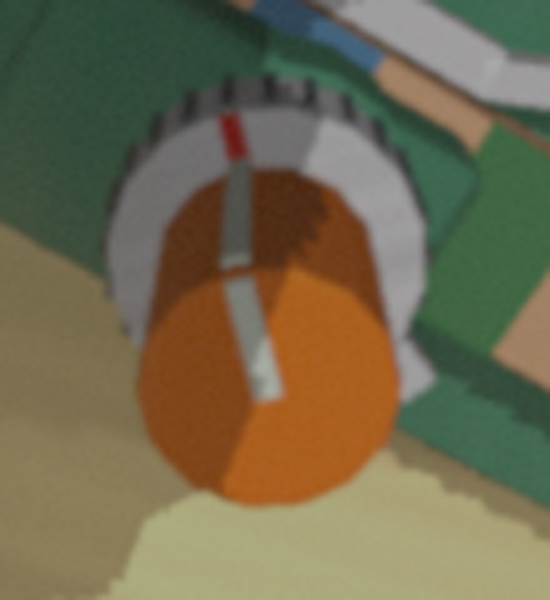

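```bash
python3 -m crank '[[[0.1,0.1,1.5,0,0,0],[0.15,0.1,3,0,0,0],[0.15,0.1,4.5,0,0,0],[0.15,0.1,5.3,0,0,0],[0.15,0.1,5.3,0,0,0]]]' ;python3 -m crank '[[[0,0,0,0,0,0],[0,0,0,0,0,0],[0,0,0,0,0,0],[0,0,0,0,0,0],[0,0,0,0,0,0]]]' 5; python3 - <<'E'
from h import *
s=stt();im=viewer.snapshot("wrist");cv2.imwrite("pics/w14.png",im)
im=viewer.snapshot("scene")[175:275,235:335];cv2.imwrite("pics/s14.png",cv2.resize(im,None,fx=6,fy=6,interpolation=cv2.INTER_CUBIC))
E
```

```text
clock: 18.72
tool_pos: [0.6017, -0.1892, 0.1592]
tool_rot: [-0.176, 0.984, 0.001, -0.001]
force: [-0.4, -1.6, -0.7]
opening: 0.0851
clock: 19.13
tool_pos: [0.6034, -0.1893, 0.1627]
tool_rot: [-0.176, 0.984, 0.0, 0.001]
force: [0.1, 0.3, 0.2]
opening: 0.05
19.13 pos [ 0.6034 -0.1893  0.1627] psi -159.72 tilt [-0.0019 -0.0001] F [0.14 0.27 0.21] M [-0.031  0.031  0.053] op 0.05 q [ 1.09  0.62 -1.15  1.59  0.58  1.32  1.79]
```

View pics/w14.png

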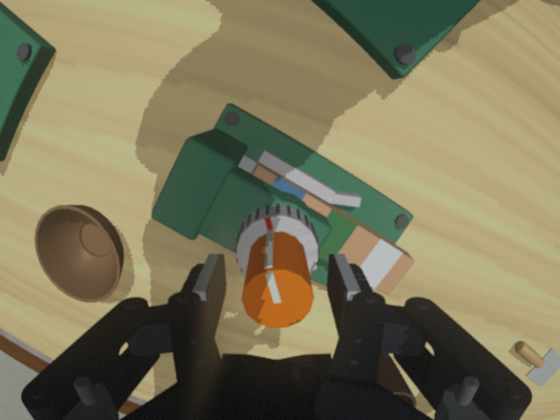

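View pics/s14.png

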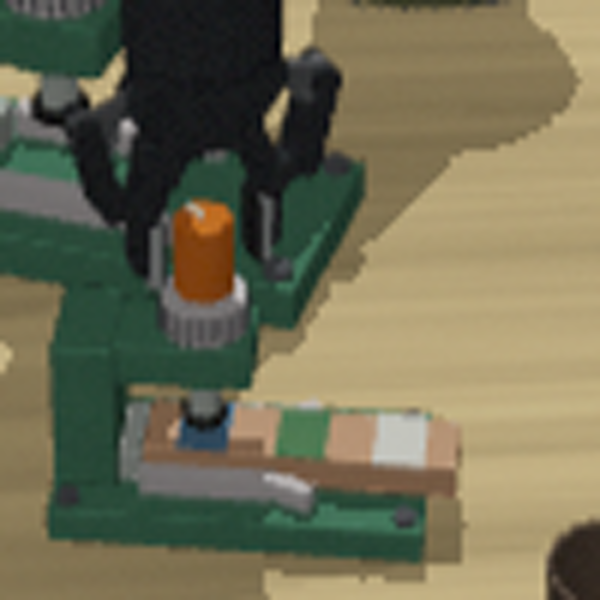

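```bash
python3 -c "
from h import *
s=robot.read_state();print(proj('wrist',s['tool_pos']+[0,0,.0033],s))"; python3 -m crank '[[[0,0,0,0,0,0],[0,0,0,0,0,0],[0,0,0,0,0,0],[0,0,0,0,0,0],[0,0,0,0,0,0]]]' 2; python3 - <<'E'
from h import *
s=stt()
im=viewer.snapshot("scene")[175:275,235:335];cv2.imwrite("pics/s15.png",cv2.resize(im,None,fx=6,fy=6,interpolation=cv2.INTER_CUBIC))
E
```

```text
[277.17344989 295.65416992]
clock: 19.65
tool_pos: [0.6031, -0.189, 0.1624]
tool_rot: [-0.176, 0.984, 0.0, 0.001]
force: [-2.3, 0.3, 3.0]
opening: 0.0284
19.65 pos [ 0.6031 -0.189   0.1624] psi -159.71 tilt [-0.0013  0.0005] F [-2.27  0.27  2.98] M [ 0.079  0.351 -0.059] op 0.0284 q [ 1.09  0.62 -1.15  1.59  0.58  1.32  1.79]
```

View pics/s15.png

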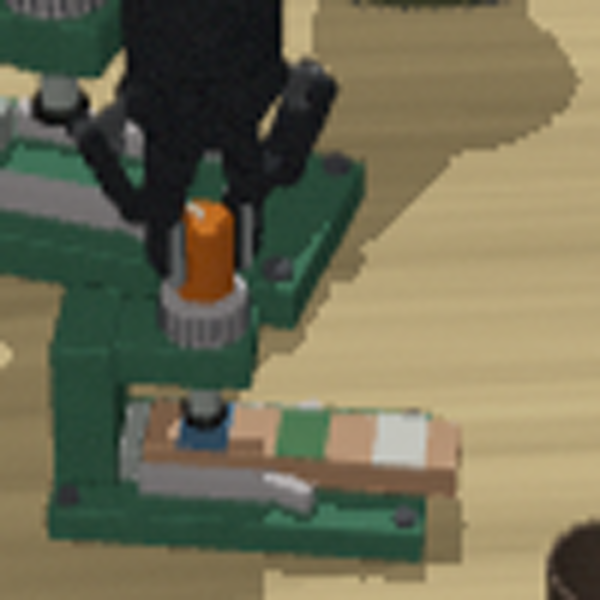

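```bash
python3 -m crank '[[[0.05,0,0,0,0,4],[0.1,0,0,0,0,10],[0.1,0,0,0,0,16],[0.1,0,0,0,0,22],[0.1,0,0,0,0,28]]]'; python3 -c "
from h import *
s=stt()";  python3 -m crank '[[[0,0,0,0,0,6],[0,0,0,0,0,12],[0,0,0,0,0,18],[0,0,0,0,0,24],[0,0,0,0,0,30]]]'; python3 - <<'E'
from h import *
s=stt();im=viewer.snapshot("wrist")[180:380,180:380];cv2.imwrite("pics/w16.png",cv2.resize(im,None,fx=3,fy=3,interpolation=cv2.INTER_CUBIC))
E
```

```text
clock: 20.12
tool_pos: [0.603, -0.1895, 0.1625]
tool_rot: [0.07, 0.998, 0.001, 0.002]
force: [0.5, 0.8, 0.9]
opening: 0.0286
20.12 pos [ 0.603  -0.1895  0.1625] psi 172.02 tilt [-0.003   0.0012] F [0.47 0.84 0.86] M [ 0.01  -0.144  0.099] op 0.0286 q [ 1.04  0.56 -1.05  1.59  0.5   1.28  1.34]
clock: 20.53
tool_pos: [0.6028, -0.1899, 0.1625]
tool_rot: [0.325, 0.946, 0.001, 0.001]
force: [0.6, -0.3, 2.0]
opening: 0.0286
20.53 pos [ 0.6028 -0.1899  0.1625] psi 142.01 tilt [-0.0021  0.0018] F [ 0.65 -0.27  2.01] M [-0.101 -0.006  0.086] op 0.0286 q [ 0.98  0.51 -0.95  1.59  0.43  1.26  0.87]
```

View pics/w16.png

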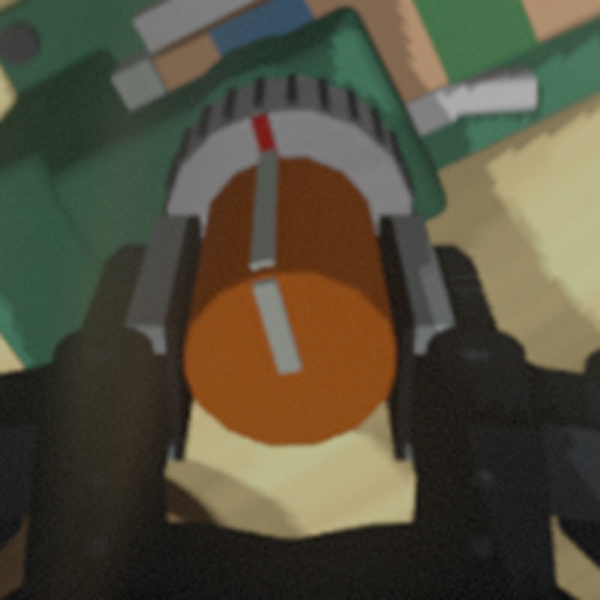

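```bash
python3 -m crank '[[[0,0,0,0,0,6],[0,0,0,0,0,12],[0,0,0,0,0,18],[0,0,0,0,0,24],[0,0,0,0,0,30]]]'; python3 - <<'E'
from h import *
s=stt();im=viewer.snapshot("wrist")[180:380,180:380];cv2.imwrite("pics/w17.png",cv2.resize(im,None,fx=2,fy=2,interpolation=cv2.INTER_CUBIC))
E
```

```text
clock: 21.0
tool_pos: [0.6025, -0.1901, 0.1625]
tool_rot: [0.558, 0.83, 0.0, 0.001]
force: [-0.6, -0.0, 2.9]
opening: 0.0287
21.0 pos [ 0.6025 -0.1901  0.1625] psi 112.13 tilt [-0.0008  0.0016] F [-0.61 -0.04  2.89] M [-0.103  0.161  0.112] op 0.0287 q [ 0.92  0.47 -0.85  1.59  0.37  1.24  0.39]
```

View pics/w17.png

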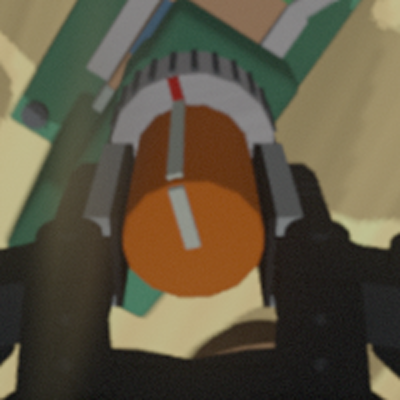

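Still no slip after 88°: the red mark and the stripe remain aligned (columns ~175). I'll continue.

```bash
python3 -m crank '[[[0,0,0,0,0,5],[0,0,0,0,0,10],[0,0,0,0,0,15],[0,0,0,0,0,20],[0,0,0,0,0,25]]]'; python3 - <<'E'
from h import *
s=stt();im=viewer.snapshot("wrist")[180:380,180:380];cv2.imwrite("pics/w18.png",cv2.resize(im,None,fx=2,fy=2,interpolation=cv2.INTER_CUBIC))
E
```

```text
clock: 21.47
tool_pos: [0.6021, -0.1901, 0.1625]
tool_rot: [0.724, 0.69, 0.0, 0.0]
force: [-1.1, 0.2, 5.0]
opening: 0.0285
21.47 pos [ 0.6021 -0.1901  0.1625] psi 87.29 tilt [-0.0001  0.001 ] F [-1.12  0.19  5.02] M [-0.184  0.411  0.182] op 0.0285 q [ 0.86  0.45 -0.77  1.6   0.32  1.23 -0.01]
```

View pics/w18.png

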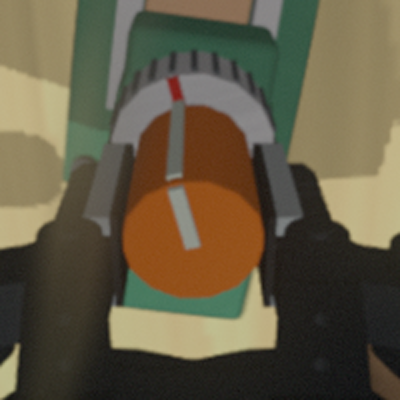

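```bash
python3 -m crank '[[[0,0,0,0,0,4],[0,0,0,0,0,8],[0,0,0,0,0,12],[0,0,0,0,0,16],[0,0,0,0,0,20]]]'; python3 - <<'E'
from h import *
s=stt();im=viewer.snapshot("wrist")[180:380,180:380];cv2.imwrite("pics/w19.png",cv2.resize(im,None,fx=2,fy=2,interpolation=cv2.INTER_CUBIC))
E
```

```text
clock: 21.93
tool_pos: [0.6019, -0.19, 0.1624]
tool_rot: [0.832, 0.555, 0.0, 0.0]
force: [-3.0, -0.3, 5.2]
opening: 0.0287
21.93 pos [ 0.6019 -0.19    0.1624] psi 67.41 tilt [0.0001 0.0003] F [-3.02 -0.34  5.24] M [-0.079  0.636  0.211] op 0.0287 q [ 0.82  0.43 -0.7   1.6   0.29  1.22 -0.34]
```

View pics/w19.png

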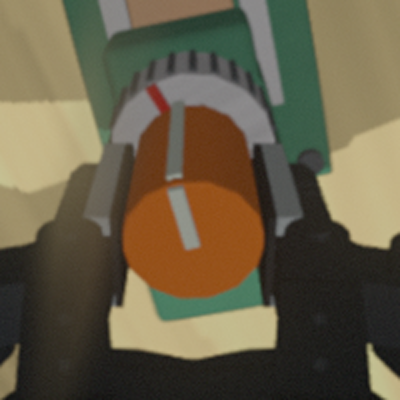

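```bash
python3 -m crank '[[[0,0,0,0,0,5],[0,0,0,0,0,10],[0,0,0,0,0,15],[0,0,0,0,0,20],[0,0,0,0,0,26]]]'; python3 -m crank '[[[0,0,0,0,0,2],[0,0,0,0,0,2],[0,0,0,0,0,2],[0,0,0,0,0,2],[0,0,0,0,0,2]]]'; python3 - <<'E'
from h import *
s=stt();im=viewer.snapshot("wrist")[180:380,180:380];cv2.imwrite("pics/w20.png",cv2.resize(im,None,fx=2,fy=2,interpolation=cv2.INTER_CUBIC))
E
```

```text
clock: 22.4
tool_pos: [0.6016, -0.1898, 0.1624]
tool_rot: [0.935, 0.353, -0.0, -0.0]
force: [-2.8, -0.8, 6.4]
opening: 0.0284
clock: 22.82
tool_pos: [0.6016, -0.1898, 0.1624]
tool_rot: [0.941, 0.339, -0.0, -0.0]
force: [-3.4, -0.4, 6.1]
opening: 0.0287
22.82 pos [ 0.6016 -0.1898  0.1624] psi 39.6 tilt [ 0.     -0.0006] F [-3.38 -0.36  6.1 ] M [ 0.002  0.675 -0.041] op 0.0287 q [ 0.75  0.41 -0.62  1.6   0.25  1.21 -0.79]
```

View pics/w20.png

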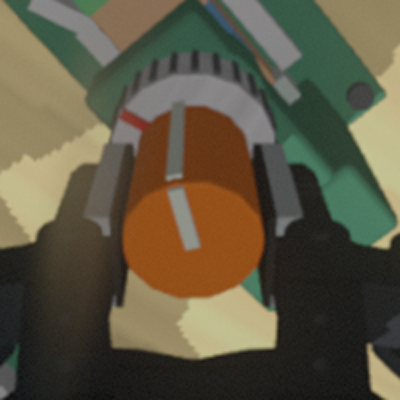

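```bash
python3 - <<'E'
from h import *
s=stt();Rt=R.from_quat(s['tool_rot']).as_matrix()
for c in((.6016,-.1898),(.6026,-.190)):
  for p in((175.5,88),(158,98),(133,121)):
    P=onz("wrist",(180+p[0]/2,180+p[1]/2),.124,s); d=Rt.T@(P-np.r_[c,.124]); print(p,np.degrees(np.arctan2(d[1],d[0])).round(1),np.hypot(d[0],d[1]).round(4))
E
```

```text
22.87 pos [ 0.6016 -0.1898  0.1624] psi 39.61 tilt [ 0.0001 -0.0006] F [-3.01 -0.84  6.08] M [ 0.023  0.761 -0.014] op 0.0283 q [ 0.75  0.41 -0.62  1.6   0.25  1.21 -0.79]
(175.5, 88) -8.9 0.0203
(158, 98) -23.9 0.0189
(133, 121) -52.8 0.018
(175.5, 88) -11.5 0.0198
(158, 98) -26.9 0.0187
(133, 121) -55.9 0.0182
```

```bash
python3 -m crank '[[[0,0,0,0,0,0],[0,0,0,0,0,0],[0,0,0,0,0,0],[0,0,0,0,0,0],[0,0,0,0,0,0]]]' 7; python3 -m crank '[[[0,0,-1.5,0,0,0],[0,0,-4,0,0,0],[0,0,-7,0,0,0],[0,0,-10,0,0,0],[0,0,-13,0,0,0]]]';python3 - <<'E'
from h import *
s=stt()
im=viewer.snapshot("wrist");cv2.imwrite("pics/w21.png",im)
for n,(x0,y0,x1,y1),k in(("top",(225,170,345,240),6),("scene",(235,190,335,275),7)):
    im=viewer.snapshot(n); cv2.imwrite(f"pics/{n}21f.png",im); im=im[y0:y1,x0:x1]; cv2.imwrite(f"pics/{n}21.png",cv2.resize(im,None,fx=k,fy=k,interpolation=cv2.INTER_CUBIC))
E
```

```text
clock: 23.28
tool_pos: [0.6022, -0.1894, 0.1617]
tool_rot: [0.942, 0.337, 0.001, -0.0]
force: [-1.0, -0.1, 0.7]
opening: 0.0699
clock: 23.7
tool_pos: [0.6019, -0.1895, 0.2932]
tool_rot: [0.942, 0.337, 0.001, -0.0]
force: [0.9, -1.0, -0.4]
opening: 0.07
23.7 pos [ 0.6019 -0.1895  0.2932] psi 39.34 tilt [ 0.0013 -0.0004] F [ 0.87 -1.01 -0.36] M [-0.01   0.007  0.014] op 0.07 q [ 0.76  0.33 -0.64  1.43  0.19  1.45 -0.76]
```

View pics/scene21.png

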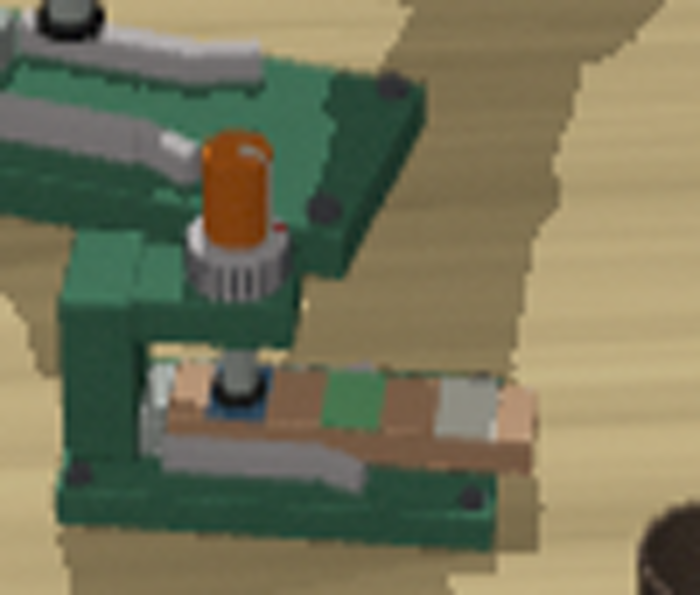

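View pics/w21.png

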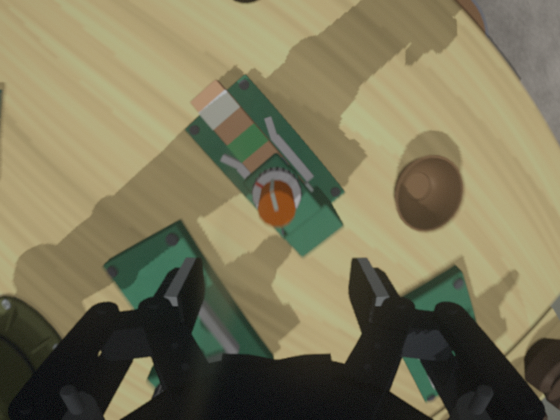

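View pics/scene21f.png

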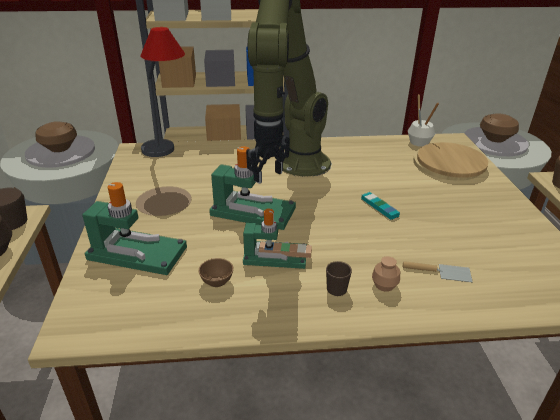

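```bash
python3 -m crank '[[[0,0,0,0,0,0],[0,0,0,0,0,0],[0,0,0,0,0,0],[0,0,0,0,0,0],[0,0,0,0,0,0]]]'; python3 -c "
from h import *
print(order.close_job())"
```

```text
clock: 24.27
tool_pos: [0.6017, -0.1896, 0.2911]
tool_rot: [0.942, 0.336, 0.0, -0.001]
force: [0.3, 0.1, 0.3]
opening: 0.07
the job is handed in; nothing more can be done
None
```

The bar is clamped and home in the small green jig (its bed measured 190 x 100 mm), and I handed the job in at about 24 s. No verdict came back.

- **Bar:** I slid it in blue end first until it stopped against the end stop, at about 7 N on the wrist force reading. When I let go, the gripper moved about 4 mm further in, which also says the bar was blocked by the stop. I then released it before clamping.
- **Cap:** I turned it about 160° clockwise. The clutch slipped for roughly the last 45°. From the red mark against the white stripe, slip came to about 44° (0.77 rad), against limits of 0.35 to 1.6 rad. By the camera estimate and the nominal fingertip length, the fingertips stayed about 15 mm above the thimble.
- **Last checks:** The pictures show the foot down on the bar, the bar in the same place as before clamping, and the pots, spatula and turquoise bar where they started. The gripper is open and clear, with about 0 N on it.

Two things were less than certain:

- **Grasp:** My first two grasps of the bar pressed down about 5 N, and one was too high, so I gripped it again before lifting.
- **Position readings:** Camera estimates of the jig and cap disagreed by 2 to 4 mm. I did not measure foot force or seating in the jig directly. I inferred them from the clutch slipping, the contact force and the pictures.

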